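Spring a tool chest open through its empty lock hole

TASK

The lock barrel is gone from the sloping front of the blue tool chest. Take the orange-handled drift from the wooden block, put it squarely through the empty lock hole and press the sprung catch behind it until it lets go, without forcing it hard against its stop, so that the lid springs fully open by itself with nothing touching it; then stand the drift back in its own hole in the block and leave everything else as it was.

Things in the scene. Friction and masses are not known exactly. Their poses are not given: they have to be found in the camera images.
- chest: Blue steel tool chest fixed on the bench, 280 deep (x) x 360 wide (y) x 173 mm high; origin: centre of its underside, x to its rear, z up. Front 80 mm high, then a sheet sloping 35 deg with the lock hole, then the lid. Sprung catch inside: its 24 mm tail pad waits 24 to 50 mm in from the hole's mouth (unknown), gives at 4 to 10 N, lets go after 3 to 12 mm, meets a rigid stop at 13.5 mm; over 40 N bends it.
- lock_hole (a point): Centre of the mouth of the empty lock hole, on the outer face of a 34 mm square steel plate half-way along the slope; axes as chest. Round bore 15 mm wide, 24 mm long, square to the slope: it runs inward along (0.574, 0, -0.819) of the chest's axes, 35 deg off vertical. The catch's tail waits out of sight behind it.
- drift_center (a point): Centre of the orange handle of the drift (blunt poking tool, 160 mm long, about 0.11 kg). Handle round, 18 mm wide, 80 mm long; steel shank 9 mm wide, 80 mm long, ball-ended. z points from the shank to the handle's end. It stands upright in a hole of the block, the handle's foot resting on the block's top.
- drift_tip (a point): End of the drift's shank, 120 mm from the handle's centre along -z; axes as drift_center.
- block: Wooden tool block fixed on the bench, 215 (x) x 60 (y) x 86 mm high; origin at the centre of its underside. Three upright holes 12.5 mm wide, 82 mm deep, at x = -65, 0, 65 mm, y = 0, each with one tool; which tool is where varies.
- driver_center (a point): Centre of the blue handle of a screwdriver standing in the block, handle 18 x 80 mm as the drift's. To be left alone.
- awl_center (a point): Centre of the black handle of a scriber standing in the block, handle 18 x 80 mm as the drift's. To be left alone.
- organiser: Clear flat box of small parts lying on the bench, 105 (x) x 165 (y) x 32 mm, 0.45 kg; origin at the centre of its underside. To be left alone.
- discs: Stack of blue sanding discs lying on the bench, 125 mm across, 24 mm high; origin at the centre of its underside. To be left alone.
- lid_edge (a point): Middle of the front top edge of the chest's lid, a pan 190 (x) x 360 x 30 mm hinged along the chest's rear top edge, 190 mm behind this point. It turns with the lid: its axes are the chest's while shut (it stands up to 6 mm proud, z within 0.06 rad of vertical). The lid is sprung: let go, it swings up by itself in about a second to z 1.35 rad (77 deg) off vertical and stays.

How it is judged (in metres and radians):
On the way, in this order (a step that is already met when the one before it is completed fails the run):
1. the drift, put in through the lock hole, presses on the catch (distance between drift_tip and lock_hole between 0.02 and 0.07 m and contact force between drift and catch above 2 N).
2. the lid has sprung fully open (angle between lid_edge's own z axis and vertical above 1.2 rad), for 0.2 s.
At the end, for the whole second after the job is handed in: The lid stands open (turned by over 1.2 rad), and the drift stands at rest in the hole of the block that it came from: its handle's centre within 12 mm of where it was at the start, its axis within 7 deg of upright (angle between lid_edge's own z axis and vertical above 1.2 rad and distance of drift_center from where it was at the start of the episode below 0.012 m and angle between drift_center's own z axis and vertical below 0.12 rad and linear speed of drift below 0.02 m/s); the robot touches nothing.
It fails at once if the drift presses on the catch with more than 40 N (contact force between drift and catch above 40 N).
It fails at once if the robot or the drift touches the lid (contact force between any of the arm, the fingers, drift and lid above 1 N).
It fails at once if another tool, the parts box or the discs are moved by more than 20 mm (distance of any of driver_center, awl_center, organiser, discs from where it was at the start of the episode above 0.02 m).
It also fails if it takes over 67 s, if anything falls off the work surface, if the arm or the gripper's body presses on something with over 40 N, if the wrist force passes 120 N, or if a joint passes its speed limit or range.

ROBOT

A 6-joint arm with a two-finger parallel gripper is mounted at the origin on the work surface. World frame = base frame: x ahead of the robot, y to its left, z up, the work surface at z = 0. Lengths are in m, angles in degrees, forces in N, time in s.
With the tool pointing down it reaches from about 0.4 to 0.825 m from the base axis. Payload 7 kg.
Tool frame: the origin (TCP) lies where the fingers leave the gripper's body, on its centre line; the fingertips stand 66 mm ahead of it and the grasp point (between the pads) lies 47 mm ahead of it; z points along the fingers, y is the direction in which the jaws open and shut (so a half turn about z gives the same grasp; the last joint's range is limited). The gripper opens to 88 mm and grips with 3 to 60 N. Pads are 19 mm wide; open, the fingers measure 130 mm over their backs; the gripper's body (78 mm by 193 mm) begins 47 mm behind the grasp point.
Start: joints at [-50.93, 20.546, 0.682, 0, -70.136, -16.507], TCP at [0.259, -0.623, 0.292] pointing down, gripper open.
Joint ranges: [-176.03, 176.03], [-82.01, 121.73], [-58.28, 71.71], [-173.87, 95.51], [-174.79, -0.11], [-173.66, 173.66]. Speed limits (degrees/s): [136.94, 136.94, 172.46, 180, 180, 180].

INTERFACE

Orientations are given as [roll, pitch, yaw] about the fixed x, y, z axes, in that order (R = Rz(yaw) Ry(pitch) Rx(roll)).
In Python, from plant import get_obs, snapshot, close_job gives the robot as it stands.
- The arm moves only by the tool play_rows, never from a script. Its argument "series" is a list of rows, each a list of 5 numbers: the opening in per cent of the stroke, from 0 (shut) to 100 (fully open), then the shift along the tool's x, y, z in m, then the turn about the tool's z in degrees. In form: [[jaw, dx, dy, dz, spin], ...]. A call has 1 to 10 rows; each row is the pose to reach, as a shift and turn from the pose commanded when the call began, along the tool's axes at that moment; what a row does not reach only later rows make up. A row lasts 1/10 s, in which the tool goes at most 50 mm and 8.59 degrees, less where a joint would pass 70% of its speed; a pose out of reach is approached as far as the arm can. A call with a gripper value outside its range is refused whole. The fingers move at their own pace and stop on an object; the grip force is fixed at half the most. Time passes only in rows, so rows that repeat a pose let the fingers close. It gives the time, the measured TCP pose, the force and the opening at its end, in the units of the state.
- get_obs(): the state, without advancing time (a new reading comes with each control period).
- snapshot(name): name is "side" or "top" or "wrist"; returns a dict with "frame" (480x640x3 uint8, red, green, blue), "z_map" (480x640 float32, m along the optical axis (not along the pixel's ray), 0 where there is no reading), "mtx" (3x3 intrinsics, pixels), "camera_from_world" (4x4, takes a point from world to camera coordinates); the wrist camera has in their place "tool_from_camera" (4x4, takes a point from camera to tool coordinates, whose origin is the TCP and whose axes are the flange's). Camera axes: x right, y up, looking along -z (the intrinsics and any distortion apply to the point x, -y, -z); pixel columns grow to the right and rows downward; lengths in m; the calibration is good to about 2 mm. The wrist camera is an equidistant fisheye: a pixel r from the principal point sees the ray r / f radians off the axis. A picture is of the moment at which its call begins: read the wrist's pose just before it.
- close_job(): hands the job in, once; it reports no verdict.
The state is a dict: "clock": time; "joint_pos": joint angles; "qvel": joint speeds; "tau": joint torques, N m; "tool_pos": TCP position; "orientation": TCP orientation; "force": force on the tool from outside, world axes, zero at the start; "moment": the same for the moment, N m; "opening": finger opening in m.
Only numpy, scipy, OpenCV 4.12 (cv2) and the standard library are available. Lean on these libraries where they do the work, as an engineer would, in place of code of your own. Each camera call takes 0.05 s, during which the arm holds its last target.

## Working session

There is one attempt and no reset: what is moved stays moved. The work goes in short steps, Python scripts to look and compute and a tool call to move; the robot and the scene stay as the last step left them, time stands still between calls to the robot, and variables do not carry over. Pictures are saved under pics/ and viewed, and the job is handed in when it is done.

Besides the shell and the picture viewer there is one more tool, called after "Call:" by a JSON object that holds its "method" and its "body", one argument or row to a line. play_rows: Moves the arm, as the interface text tells. Its arguments: {"type":"object","properties":{"series":{"type":"array"}},"required":["series"]}

```bash
mkdir -p pics; ls; python3 - <<'E'
from plant import *
import cv2,numpy as np,pickle
o=get_obs();print(o)
for n in("side","top","wrist"):
    s=snapshot(n);cv2.imwrite(f"pics/{n}0.png",s["frame"][:,:,::-1]);pickle.dump((get_obs(),s),open(f"{n}0.pkl","wb"))
    print(n,s["mtx"].tolist(),{k:(v.tolist() if getattr(v,'size',99)<20 else '') for k,v in s.items() if k not in("frame","z_map","mtx")})
print(get_obs()["clock"])
E
```

```text
pics
{'clock': 0.0, 'joint_pos': array([-5.09308431e+01,  2.05929756e+01,  6.33835971e-01, -2.04720940e-02,
       -7.01362984e+01, -1.65063146e+01]), 'qvel': array([-0.0704302 , -0.03303787, -0.01624923,  0.08954127,  0.06186072,
        0.00759805]), 'tau': array([-8.32329042e-04, -5.82718527e+01,  2.93058944e+01,  6.99724227e+00,
        6.99079319e-03, -8.41330666e-05]), 'tool_pos': array([ 0.25882759, -0.62299103,  0.29120458]), 'orientation': array([ 1.79903027e+02, -8.66682265e-03, -1.57444122e+02]), 'force': array([ 0.6297109 , -0.04435267,  0.19029503]), 'moment': array([ 0.00266035, -0.01481233, -0.00798085]), 'opening': 0.0872905380461512}
side [[523.9642915858889, 0.0, 318.5239828421994], [0.0, 523.9642915858889, 244.29354782082106], [0.0, 0.0, 1.0]] {'camera_from_world': [[-0.9824893273820559, -0.18615275372699083, 0.00786599391140341, 0.5474658325649658], [0.1261702071606715, -0.6336576603213468, 0.7632555589978431, -0.1365028732144326], [-0.1370977768068804, 0.7508828948617322, 0.646048819980871, -1.0207282517008813], [0.0, 0.0, 0.0, 1.0]]}
top [[442.58867207503664, 0.0, 320.8061376142553], [0.0, 442.58867207503664, 242.3747213434806], [0.0, 0.0, 1.0]] {'camera_from_world': [[-0.0063156402479148405, -0.9999800022416543, -0.0003283367786489967, 0.07852548802431494], [0.9879651535561274, -0.006290502288872321, 0.1545486491036771, -0.5646591725091417], [-0.15454762388039728, 0.0006516883726039728, 0.9879851250171678, -0.8552156520071156], [0.0, 0.0, 0.0, 1.0]]}
wrist [[371.64829954431775, 0.0, 317.6837082068683], [0.0, 371.64829954431775, 241.16786556374132], [0.0, 0.0, 1.0]] {'tool_from_camera': [[0.0004360820284493032, 0.9544795380900117, 0.2982760821788131, 0.08020198115911072], [0.9999993417164578, -0.0007327974656657347, 0.0008829351761446512, 0.0004461961990334107], [0.0010613195161792933, 0.29827550079641457, -0.954479229331646, -0.09196396944733554], [0.0, 0.0, 0.0, 1.0]]}
0.15
```

View pics/side0.png

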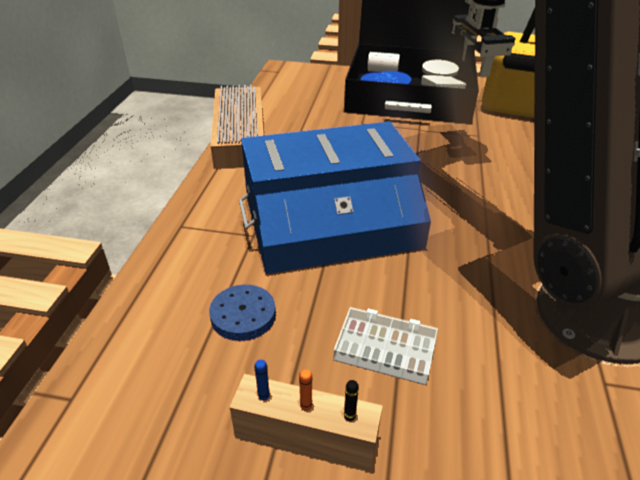

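View pics/top0.png

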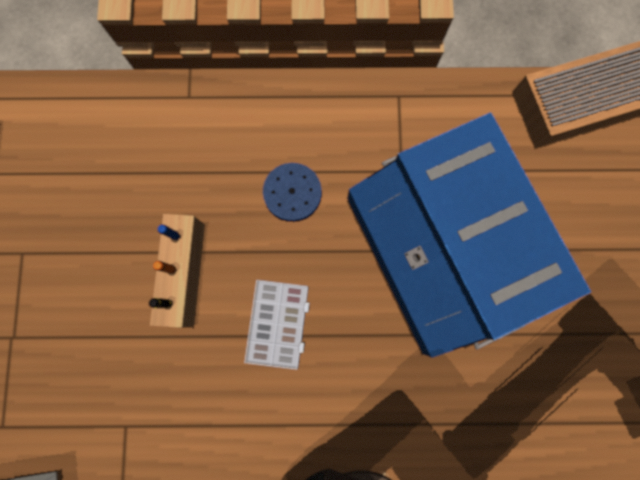

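View pics/wrist0.png

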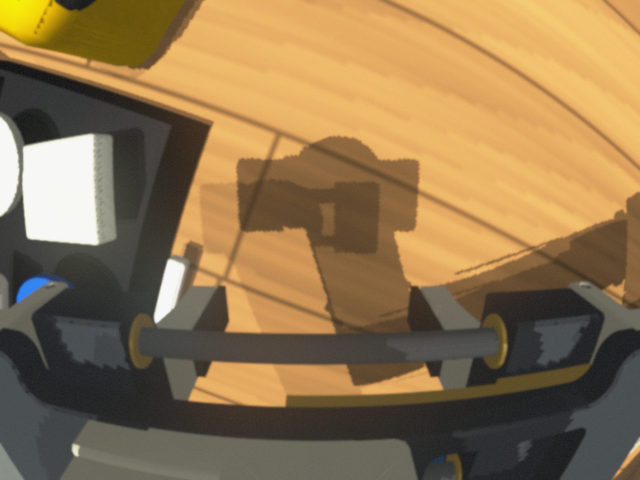

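The tool can't be tilted, so I'll tilt the drift in the jaws by levering its tip in a hole. First I'll measure the scene.

```bash
cat > h.py <<'E'
import numpy as np,cv2,pickle
def cloud(s):
    z=s["z_map"];K=s["mtx"];v,u=np.indices(z.shape)
    P=np.stack([(u-K[0,2])/K[0,0]*z,-(v-K[1,2])/K[1,1]*z,-z],-1)
    T=np.linalg.inv(s["camera_from_world"]);W=P@T[:3,:3].T+T[:3,3];W[z<=0]=np.nan
    return W
def ray(s,u,v):
    K=s["mtx"];T=np.linalg.inv(s["camera_from_world"])
    d=T[:3,:3]@np.array([(u-K[0,2])/K[0,0],-(v-K[1,2])/K[1,1],-1]);return T[:3,3],d/np.linalg.norm(d)
def onz(s,u,v,z):
    o,d=ray(s,u,v);return o+d*(z-o[2])/d[2]
def cross(r1,r2):
    (a,d),(b,e)=r1,r2;A=np.stack([d,-e],1);t=np.linalg.lstsq(A,b-a,rcond=None)[0]
    p,q=a+d*t[0],b+e*t[1];return (p+q)/2,np.linalg.norm(p-q)
def proj(s,p):
    T=s["camera_from_world"];c=T[:3,:3]@p+T[:3,3];K=s["mtx"];return K[0,2]+K[0,0]*c[0]/-c[2],K[1,2]-K[1,1]*c[1]/-c[2]
E
python3 - <<'E'
from h import *
S={n:pickle.load(open(n+"0.pkl","rb"))[1] for n in("side","top")}
for n,s in S.items():
    W=cloud(s);hsv=cv2.cvtColor(s["frame"],cv2.COLOR_RGB2HSV)
    big=cv2.resize(s["frame"],None,fx=4,fy=4,interpolation=cv2.INTER_CUBIC)
    c=(165,268) if n=="top" else (306,390)
    h=(417,257) if n=="top" else (344,205)
    a=big[(c[1]-70)*4:(c[1]+70)*4,(c[0]-75)*4:(c[0]+75)*4];cv2.imwrite(f"pics/{n}_blk.png",a[:,:,::-1])
    b=cv2.resize(s["frame"][h[1]-20:h[1]+20,h[0]-25:h[0]+25],None,fx=12,fy=12,interpolation=cv2.INTER_CUBIC);cv2.imwrite(f"pics/{n}_hole.png",b[:,:,::-1])
    H=hsv
    m=cv2.inRange(H,(3,180,90),(12,255,255))
    k,l,st,ce=cv2.connectedComponentsWithStats(m)
    for i in range(1,k):
        if 30<st[i,4]<2000: 
            print(n,"orange",st[i],ce[i],np.nanmedian(W[l==i],0),np.nanmax(W[l==i][:,2]))
    # slope plane near the hole
    reg=W[h[1]-30:h[1]+30,h[0]-40:h[0]+40].reshape(-1,3)
    print("z at hole reg",np.nanpercentile(reg[:,2],[5,50,95]))
E
```

```text
side orange [299 370  13  14  82] [305.19512195 377.85365854] [0.5072888  0.36739108 0.1610807 ] 0.1657634387340451
side orange [300 383  12  23 212] [305.50471698 393.88679245] [0.50636061 0.3685489  0.12779253] 0.1500319154755395
z at hole reg [0.08181565 0.11557851 0.15752784]
top orange [153 261  10   9  33] [158.57575758 265.6969697 ] [0.50637322 0.35610701 0.16453407] 0.1668974803793597
z at hole reg [0.03172038 0.11671126 0.17551561]
```

```bash
python3 - <<'E'
import cv2,numpy as np
a=[cv2.imread(f"pics/{n}.png") for n in("side_blk","top_blk","side_hole","top_hole")]
a=[cv2.resize(x,(400,300)) for x in a]
cv2.imwrite("pics/m1.png",np.vstack([np.hstack(a[:2]),np.hstack(a[2:])]))
E
```

```text
(no output)
```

View pics/m1.png

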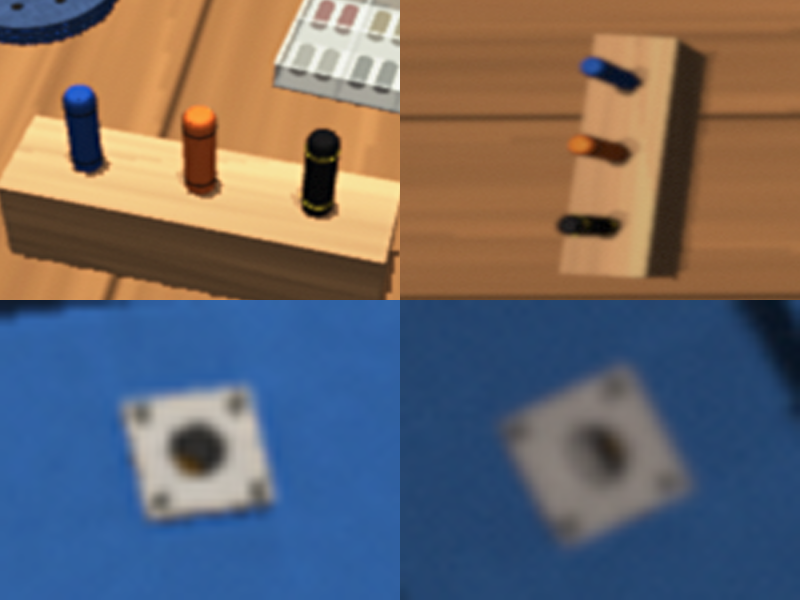

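Drift is in the middle hole: side view about (305,388), top view (165,268). The plate with the hole is at about (344,205) side and (417,257) top. Now numbers.

```bash
cat > meas.py <<'E'
from h import *
from scipy.optimize import least_squares
S={n:pickle.load(open(n+"0.pkl","rb"))[1] for n in("side","top")}
# drift: mask moments in both views vs vertical axis: perpendicular offset
data=[]
for n,s in S.items():
    H=cv2.cvtColor(s["frame"],cv2.COLOR_RGB2HSV)
    c=(165,268) if n=="top" else (306,390)
    m=cv2.inRange(H,(3,190,70),(13,255,255));mm=np.zeros_like(m);mm[c[1]-25:c[1]+25,c[0]-22:c[0]+22]=m[c[1]-25:c[1]+25,c[0]-22:c[0]+22]
    ys,xs=np.nonzero(mm);print(n,len(xs),xs.min(),xs.max(),ys.min(),ys.max());cv2.imwrite(f"pics/{n}_mask.png",mm)
    data.append((s,xs.mean(),ys.mean()))
def res(p):
    r=[]
    for s,u,v in data:
        a=np.array(proj(s,np.array([p[0],p[1],.086])));b=np.array(proj(s,np.array([p[0],p[1],.166])))
        d=(b-a)/np.linalg.norm(b-a);r.append((u-a[0])*d[1]-(v-a[1])*d[0])
    return r
f=least_squares(res,[.506,.36]);print("drift xy",f.x,f.fun)
# plate and hole
import itertools
pr={};
for n,s in S.items():
    h=(417,257) if n=="top" else (344,205)
    H=cv2.cvtColor(s["frame"],cv2.COLOR_RGB2HSV);x0,y0=h[0]-20,h[1]-20
    p=H[y0:y0+40,x0:x0+40];m=((p[...,1]<100)&(p[...,2]>60)).astype(np.uint8)
    cs,_=cv2.findContours(m,cv2.RETR_EXTERNAL,cv2.CHAIN_APPROX_NONE);c=max(cs,key=cv2.contourArea);hull=cv2.convexHull(c)
    M=cv2.moments(hull);u,v=M["m10"]/M["m00"]+x0,M["m01"]/M["m00"]+y0
    pr[n]=(u,v);W=cloud(s);print(n,"plate",u,v,cv2.contourArea(hull))
    # depth plane of slope: ring around plate
    vv,uu=np.indices(W.shape[:2]);r=np.hypot(uu-u,vv-v);k=(r<45)&(H[...,0]>100)&(H[...,0]<125)&(H[...,1]>120)&np.isfinite(W[...,2])
    P=W[k]
    best=None;rng=np.random.default_rng(0)
    P0=np.array([np.nanmedian(W[int(v)-2:int(v)+3,int(u)-12:int(u)+13].reshape(-1,3)[:,i]) for i in range(3)])
    for _ in range(400):
        a,b,c3=P[rng.integers(len(P),size=3)];nn=np.cross(b-a,c3-a);l=np.linalg.norm(nn)
        if l<1e-5: continue
        nn/=l
        if abs(abs(nn[2])-.819)>.03: continue
        cnt=(abs((P-a)@nn)<.002).sum()
        if best is None or cnt>best[0]: best=(cnt,nn,a)
    q=P[abs((P-best[2])@best[1])<.003];c0=q.mean(0);nn=np.linalg.svd(q-c0,full_matrices=False)[2][2];nn*=np.sign(nn[2])
    o,d=ray(s,u,v);t=((c0-o)@nn+.0)/(d@nn)
    print(" normal",nn,"tilt",np.degrees(np.arccos(nn[2])),"yaw",np.degrees(np.arctan2(-nn[1],-nn[0])),len(q),"hole on slope plane",o+d*t)
print("hole cross",cross(ray(S["side"],*pr["side"]),ray(S["top"],*pr["top"])))
# chest yaw by lid top plane edges & block yaw from tops
for n,s in S.items():
    W=cloud(s);H=cv2.cvtColor(s["frame"],cv2.COLOR_RGB2HSV)
    k=(abs(W[...,2]-.174)<.008)&(W[...,1]<0)&(H[...,0]>95);q=W[k][:,:2].astype(np.float32);print(n,"lid rect",cv2.minAreaRect(q))
    k=(abs(W[...,2]-.086)<.004)&(abs(W[...,0]-.5)<.14)&(abs(W[...,1]-.36)<.14);q=W[k][:,:2].astype(np.float32);print(n,"block rect",cv2.minAreaRect(q))
E
python3 meas.py
```

```text
side 340 300 311 370 410
top 56 154 172 262 271
drift xy [0.5085246  0.36120891] [-2.92266211e-14 -5.06261699e-14]
side plate 343.20522388059703 204.85199004975124 268.0
 normal [-0.23697793  0.52405498  0.81805125] tilt 35.1098109831225 yaw -65.66749293136299 3669 hole on slope plane [ 0.52503399 -0.10239742  0.11506047]
top plate 415.9389736477115 257.40314378178454 360.5
 normal [-0.23962355  0.52046488  0.81957115] tilt 34.95811295235446 yaw -65.27851881315769 4186 hole on slope plane [ 0.52455673 -0.1015532   0.1155537 ]
hole cross (array([ 0.52473387, -0.10152136,  0.11568364]), np.float64(0.00038318502156117377))
side lid rect ((0.4224764406681061, -0.5546891689300537), (1.074199914932251, 0.5829136967658997), 78.86678314208984)
side block rect ((0.5090388059616089, 0.3615182638168335), (0.06262961030006409, 0.2158019244670868), 86.29214477539062)
top lid rect ((0.5810189843177795, -0.22404825687408447), (0.3605939745903015, 0.19323323667049408), 24.53312873840332)
top block rect ((0.5081590414047241, 0.3613083064556122), (0.0620739609003067, 0.21474474668502808), 85.91587829589844)
```

```bash
cat > go.py <<'E'
import sys,numpy as np
from plant import get_obs
from scipy.spatial.transform import Rotation as R
def to(p,yaw=None,o=None):
    o=o or get_obs();M=R.from_euler("xyz",o["orientation"],degrees=True).as_matrix()
    d=M.T@(np.array(p)-o["tool_pos"]);s=0
    if yaw is not None: s=-((yaw-o["orientation"][2]+180)%360-180)
    return np.round(d,4),round(s,2)
if __name__=="__main__":
    a=[float(x) for x in sys.argv[1:]];print(to(a[:3],a[3] if len(a)>3 else None));o=get_obs();print(o["clock"],o["tool_pos"],o["orientation"],o["force"],o["joint_pos"],o["opening"])
E
python3 go.py .43 -.15 .34 -94
```

```text
(array([-0.3395,  0.3713, -0.0481]), np.float64(-63.44))
0.15 [ 0.25885899 -0.62307823  0.29144506] [ 1.79927441e+02 -6.94101815e-03 -1.57442557e+02] [ 0.0965587  -0.26623572 -0.28203635] [-5.09309973e+01  2.05813648e+01  6.45907845e-01 -1.48506126e-02
 -7.01360830e+01 -1.65065091e+01] 0.08768486973003542
```

Call:
{"method": "play_rows", "body": {
  "series": [
    [45,0,0,-0.048,-8],
    [45,-0.34,0.371,-0.048,-63.4],
    [45,-0.34,0.371,-0.048,-63.4],
    [45,-0.34,0.371,-0.048,-63.4],
    [45,-0.34,0.371,-0.048,-63.4],
    [45,-0.34,0.371,-0.048,-63.4],
    [45,-0.34,0.371,-0.048,-63.4],
    [45,-0.34,0.371,-0.048,-63.4],
    [45,-0.34,0.371,-0.048,-63.4],
    [45,-0.34,0.371,-0.048,-63.4]
  ]
}}

```text
clock: 1.15
tool_pos: [0.4124, -0.1984, 0.3403]
orientation: [-180.0, 0.0, -94.0]
force: [1.8, -0.2, 0.6]
opening: 0.0396
```

```bash
python3 go.py .5085 .3613 .29 -94
```

```text
(array([-0.565 , -0.0564,  0.0504]), np.float64(-0.04))
1.15 [ 0.41244941 -0.1983671   0.34030851] [-1.79969087e+02  3.90287900e-03 -9.40363715e+01] [ 1.81674379 -0.22992019  0.57576057] [-9.10509296e-01 -2.30949641e+00 -2.08162776e+01 -2.33239250e-03
 -7.14621385e+01 -3.12512237e+00] 0.03957480508939789
```

Call:
{"method": "play_rows", "body": {
  "series": [
    [45,-0.565,-0.056,0.05,0],
    [45,-0.565,-0.056,0.05,0],
    [45,-0.565,-0.056,0.05,0],
    [45,-0.565,-0.056,0.05,0],
    [45,-0.565,-0.056,0.05,0],
    [45,-0.565,-0.056,0.05,0],
    [45,-0.565,-0.056,0.05,0],
    [45,-0.565,-0.056,0.05,0],
    [45,-0.565,-0.056,0.05,0],
    [45,-0.565,-0.056,0.05,0]
  ]
}}

```text
clock: 2.15
tool_pos: [0.4961, 0.2927, 0.2961]
orientation: [-180.0, 0.0, -94.0]
force: [1.9, 0.3, 0.7]
opening: 0.0392
```

```bash
python3 go.py .5085 .3613 .29 -94
```

```text
(array([-0.0693, -0.0075,  0.0061]), np.float64(-0.01))
2.15 [0.49613814 0.29273786 0.29607454] [-1.79999006e+02  5.40484123e-04 -9.40120854e+01] [1.87564409 0.27734615 0.73303429] [ 4.99901960e+01  1.11362329e+01 -1.17853062e+01  5.28177172e-04
 -6.70774394e+01 -5.40024870e+01] 0.039249850016638714
```

Call:
{"method": "play_rows", "body": {
  "series": [
    [45,-0.069,-0.0075,0.006,0],
    [45,-0.069,-0.0075,0.006,0],
    [45,-0.069,-0.0075,0.006,0],
    [45,-0.069,-0.0075,0.006,0],
    [45,-0.069,-0.0075,0.006,0]
  ]
}}

```text
clock: 2.65
tool_pos: [0.5086, 0.3579, 0.2906]
orientation: [180.0, -0.0, -94.1]
force: [0.1, 0.5, -0.4]
opening: 0.0395
```

```bash
python3 go.py .5085 .3613 .183 -94; python3 - <<'E'
from plant import *
import cv2
for n in("wrist","top"):
    s=snapshot(n);cv2.imwrite(f"pics/{n}1.png",s["frame"][:,:,::-1])
E
```

```text
(array([-0.0034,  0.0003,  0.1076]), np.float64(-0.08))
2.65 [0.50857966 0.35788356 0.29055405] [ 1.79997364e+02 -3.75448323e-04 -9.40768101e+01] [ 0.11210685  0.46847247 -0.4069213 ] [ 5.30967267e+01  1.56525002e+01 -6.53700096e+00 -2.17274277e-03
 -6.78122435e+01 -5.71727163e+01] 0.03954833250212809
```

View pics/wrist1.png

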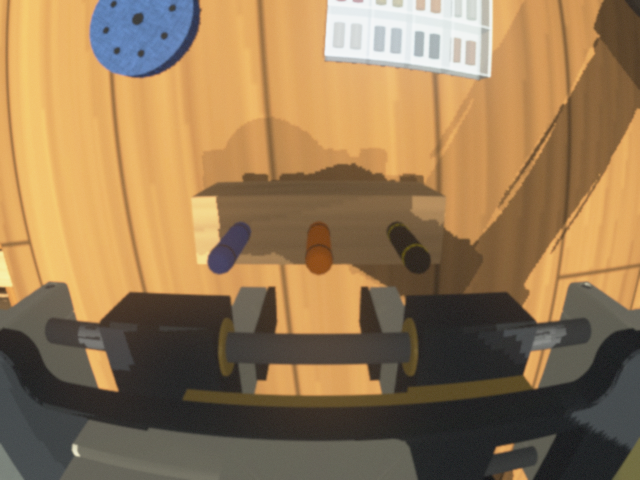

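Wrist view: the orange handle is centred between the jaws (x≈318); neighbours are at 230 and 408, clear of the narrowed fingers. Descending.

Call:
{"method": "play_rows", "body": {
  "series": [
    [45,-0.003,0,0.03,0],
    [45,-0.003,0,0.06,0],
    [45,-0.003,0,0.085,0],
    [45,-0.003,0,0.107,0],
    [45,-0.003,0,0.107,0],
    [45,-0.003,0,0.107,0]
  ]
}}

```text
clock: 3.35
tool_pos: [0.5093, 0.3615, 0.1842]
orientation: [-180.0, -0.0, -94.1]
force: [-0.4, -0.4, -0.2]
opening: 0.0393
```

```bash
python3 go.py .5085 .3613 .183 -94; python3 - <<'E'
from plant import *
import cv2
for n in("side",):
    s=snapshot(n);cv2.imwrite(f"pics/{n}2.png",cv2.resize(s["frame"][220:480,200:520,::-1],None,fx=2.4,fy=2.2))
E
```

```text
(array([0.0002, 0.0007, 0.0012]), np.float64(-0.06))
3.35 [0.50925351 0.36148103 0.18417103] [-1.79973740e+02 -9.92060381e-04 -9.40606717e+01] [-0.35769247 -0.39675889 -0.17265818] [ 5.32659181e+01  2.07912325e+01 -1.40245435e+01  2.75811109e-02
 -5.51708858e+01 -5.73423394e+01] 0.039344290644595485
```

View pics/side2.png

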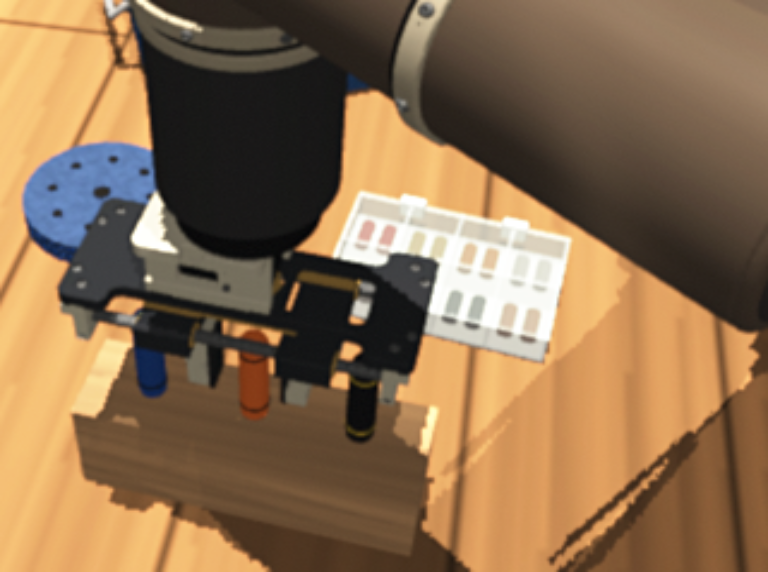

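Fingers straddle the orange handle with the neighbours clear. Gripping and lifting 74 mm, so the tip stays about 6–8 mm in the hole.

Call:
{"method": "play_rows", "body": {
  "series": [
    [0,0,0,0,0],
    [0,0,0,0,0],
    [0,0,0,0,0],
    [0,0,0,0,0],
    [0,0,0,0,0]
  ]
}}

```text
clock: 3.9
tool_pos: [0.5091, 0.3622, 0.184]
orientation: [-180.0, 0.0, -94.0]
force: [-1.2, -0.3, 3.6]
opening: 0.0174
```

Call:
{"method": "play_rows", "body": {
  "series": [
    [0,0,0,-0.02,0],
    [0,0,0,-0.04,0],
    [0,0,0,-0.06,0],
    [0,0,0,-0.073,0],
    [0,0,0,-0.073,0],
    [0,0,0,-0.073,0]
  ]
}}

```text
clock: 4.5
tool_pos: [0.5085, 0.3618, 0.2556]
orientation: [180.0, -0.0, -94.1]
force: [-0.4, -0.2, -1.2]
opening: 0.0178
```

```bash
python3 go.py .5085 .3613 .256 -94; python3 - <<'E'
from plant import *
import cv2
for n in("side",):
    s=snapshot(n);cv2.imwrite(f"pics/{n}3.png",cv2.resize(s["frame"][220:480,200:520,::-1],None,fx=2.4,fy=2.2))
E
```

```text
(array([ 0.0005, -0.    , -0.0004]), np.float64(-0.05))
4.5 [0.50853222 0.36181216 0.25557886] [ 1.79957176e+02 -1.01190004e-02 -9.40506563e+01] [-0.41953643 -0.20277283 -1.24631782] [ 5.33127683e+01  1.72568940e+01 -9.01395647e+00 -3.41216288e-02
 -6.37607704e+01 -5.73483342e+01] 0.017790701718138485
```

View pics/side3.png

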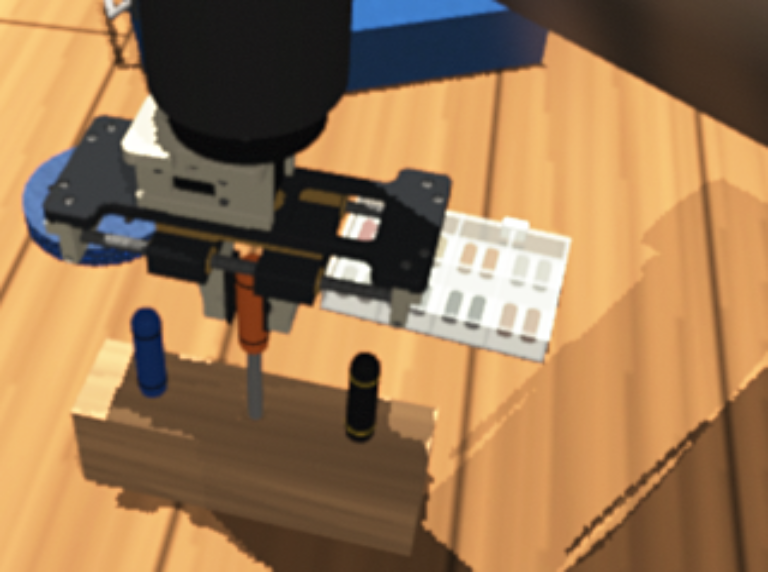

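Call:
{"method": "play_rows", "body": {
  "series": [
    [0,0.0077,0,0,0],
    [0,0.0154,0,0.0005,0],
    [0,0.023,0,0.0015,0],
    [0,0.0306,0,0.003,0],
    [0,0.038,0,0.005,0],
    [0,0.0453,0,0.0072,0],
    [0,0.0453,0,0.0072,0]
  ]
}}

```text
clock: 5.25
tool_pos: [0.5057, 0.3156, 0.2493]
orientation: [-180.0, -0.0, -94.1]
force: [-1.5, 1.7, 1.5]
opening: 0.0174
```

```bash
python3 go.py .5085 .3613 .256 -94; python3 - <<'E'
from plant import *
import cv2
for n in("side",):
    s=snapshot(n);cv2.imwrite(f"pics/{n}4.png",cv2.resize(s["frame"][220:480,200:520,::-1],None,fx=2.4,fy=2.2))
E
```

```text
(array([-0.0457,  0.0004, -0.0067]), np.float64(-0.07))
5.25 [0.50570039 0.31564526 0.24927705] [-1.79987817e+02 -7.34875849e-03 -9.40735287e+01] [-1.53650517  1.73129775  1.4993034 ] [ 5.07476814e+01  1.49689681e+01 -1.31245284e+01  1.60874660e-02
 -6.19054919e+01 -5.48287852e+01] 0.017358423430422366
```

View pics/side4.png

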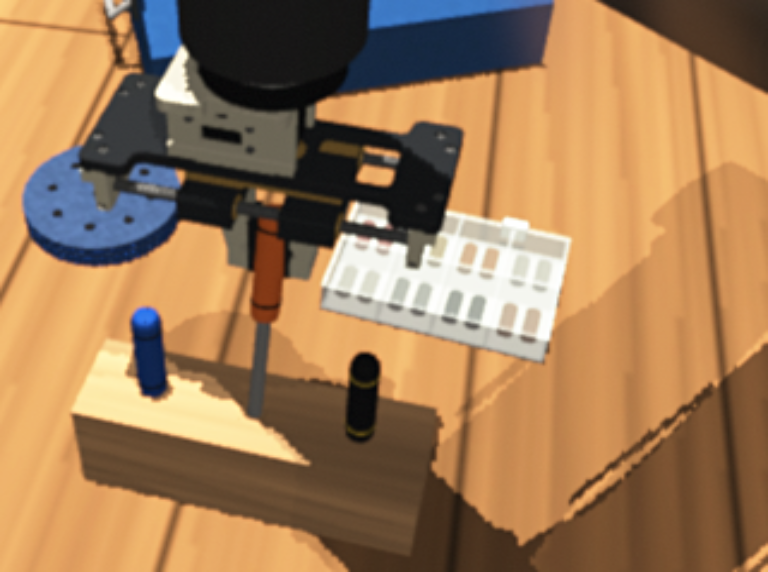

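The drift is pivoting in the pads, with the tip still in its hole and about 2 N of force. Continuing.

Call:
{"method": "play_rows", "body": {
  "series": [
    [0,0.007,0,0.003,0],
    [0,0.014,0,0.006,0],
    [0,0.021,0,0.0097,0],
    [0,0.027,0,0.0137,0],
    [0,0.027,0,0.0137,0],
    [0,0.027,0,0.0137,0]
  ]
}}

```text
clock: 5.9
tool_pos: [0.5036, 0.2893, 0.2349]
orientation: [180.0, -0.1, -94.1]
force: [-0.2, 2.4, -0.5]
opening: 0.0173
```

```bash
python3 go.py .5085 .3613 .256 -94; python3 - <<'E'
from plant import *
import cv2
for n in("side","top"):
    s=snapshot(n);f=s["frame"][220:480,200:520] if n=="side" else s["frame"][150:410,50:370];cv2.imwrite(f"pics/{n}5.png",cv2.resize(f[:,:,::-1],None,fx=2.4,fy=2.2))
E
```

```text
(array([-0.0722,  0.0003, -0.0211]), np.float64(-0.06))
5.9 [0.50363524 0.28928157 0.23494441] [ 1.79957121e+02 -6.27849736e-02 -9.40603275e+01] [-0.15745051  2.38254464 -0.54974626] [ 4.91572362e+01  1.43035476e+01 -1.60648126e+01  3.76599462e-03
 -5.97076003e+01 -5.32194890e+01] 0.01725684473659488
```

View pics/side5.png

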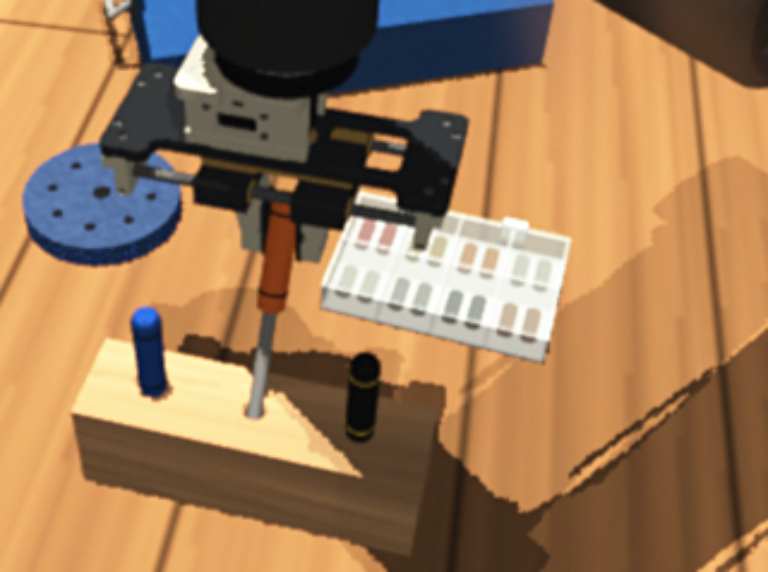

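Call:
{"method": "play_rows", "body": {
  "series": [
    [0,0.0115,0,-0.0165,0],
    [0,0.023,0,-0.033,0],
    [0,0.04,0,-0.057,0],
    [0,0.04,0,-0.09,0],
    [0,0.04,0,-0.11,0],
    [0,0.04,0,-0.11,0],
    [0,0.04,0,-0.11,0]
  ]
}}

```text
clock: 6.7
tool_pos: [0.5006, 0.2496, 0.3449]
orientation: [180.0, -0.0, -94.0]
force: [-0.3, -0.1, -1.9]
opening: 0.0176
```

```bash
python3 go.py .5085 .3613 .256 -94; python3 - <<'E'
from plant import *
import cv2,pickle
for n in("side","top","wrist"):
    o=get_obs();s=snapshot(n);pickle.dump((o,s),open(n+"6.pkl","wb"));cv2.imwrite(f"pics/{n}6.png",s["frame"][:,:,::-1])
E
```

```text
(array([-1.12e-01, -1.00e-04,  8.89e-02]), np.float64(-0.05))
6.7 [0.50058113 0.24963678 0.34493768] [ 1.79950016e+02 -3.03179486e-02 -9.40468275e+01] [-0.32486548 -0.06026584 -1.92551724] [ 4.65462484e+01  7.92937360e+00 -9.28543025e+00 -2.02762771e-02
 -7.28403534e+01 -5.05870975e+01] 0.01756503612149332
```

View pics/side6.png

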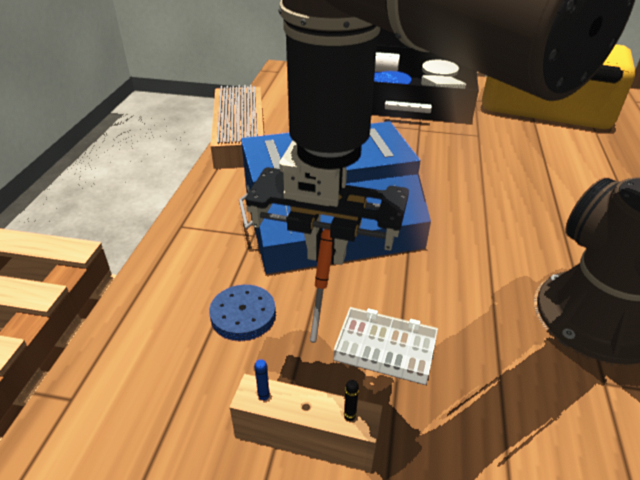

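View pics/top6.png

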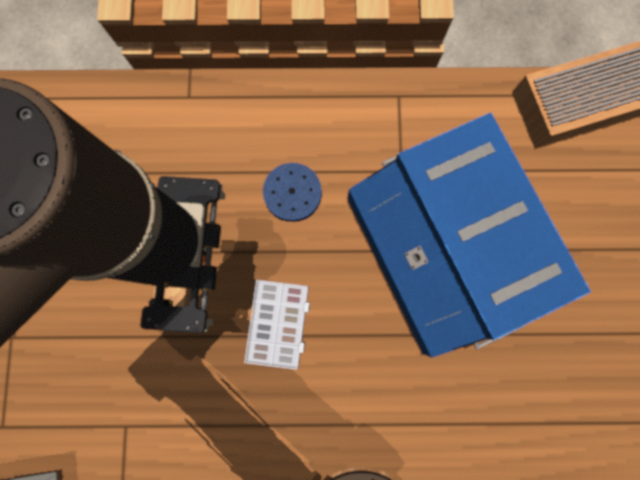

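View pics/wrist6.png

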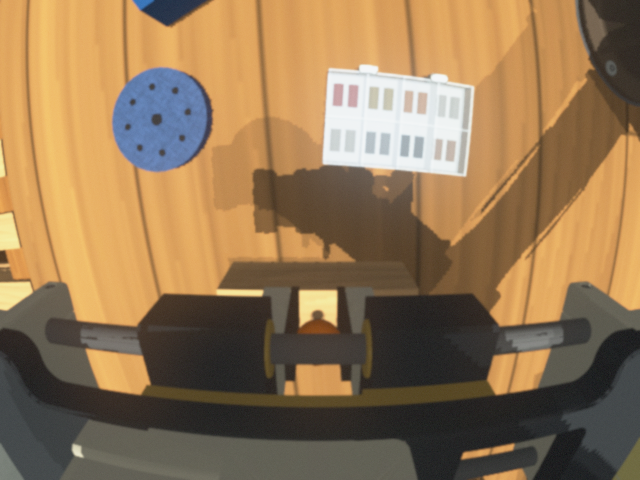

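Drift held tilted; side view shows the tip at about (313,341). Checking the tilt and the tip position against prediction.

```bash
python3 - <<'E'
from h import *
from scipy.spatial.transform import Rotation as R
o,s=pickle.load(open("side6.pkl","rb"))
M=R.from_euler("xyz",o["orientation"],degrees=True).as_matrix();g=o["tool_pos"]+M@[0,0,.047]
for th in(31,35,39):
    u=M@[-np.sin(np.radians(th)),0,np.cos(np.radians(th))]
    print(th,[np.round(proj(s,g+u*l),1).tolist() for l in(.05,.09,.131)])
W=cloud(s)[280:345,300:335].reshape(-1,3)
L=(W-o["tool_pos"])@M   # tool coords
k=(abs(L[:,1])<.014)&(L[:,2]>.085)&(L[:,2]<.175)&(abs(L[:,0]+.03)<.06)
q=L[k];print(len(q))
# fit line of shank x vs z (shank only below handle)
for lo,hi in((.06,.095),(.10,.15)):
    a=q[(q[:,2]>lo)&(q[:,2]<hi)]
    if len(a)>5: print(lo,np.polyfit(a[:,2],a[:,0],1),"y",np.median(a[:,1]),len(a))
print("lowest z",np.sort(q[:,2])[-8:])
c=s["frame"][270:350,280:350];cv2.imwrite("pics/z6.png",cv2.resize(c[:,:,::-1],None,fx=8,fy=7,interpolation=cv2.INTER_CUBIC))
E
```

```text
31 [[322.0, 282.9], [318.0, 310.7], [313.9, 338.7]]
35 [[321.4, 283.3], [317.0, 311.8], [312.5, 340.5]]
39 [[320.9, 283.6], [316.1, 312.5], [311.1, 342.0]]
369
0.06 [-0.39232853 -0.00346996] y 0.0008079377618550477 48
0.1 [-0.58985234  0.01507664] y 0.0002894773489441517 267
lowest z [0.1540016  0.15417579 0.15450532 0.1551039  0.15514563 0.15590682
 0.15629375 0.1568022 ]
```

View pics/z6.png

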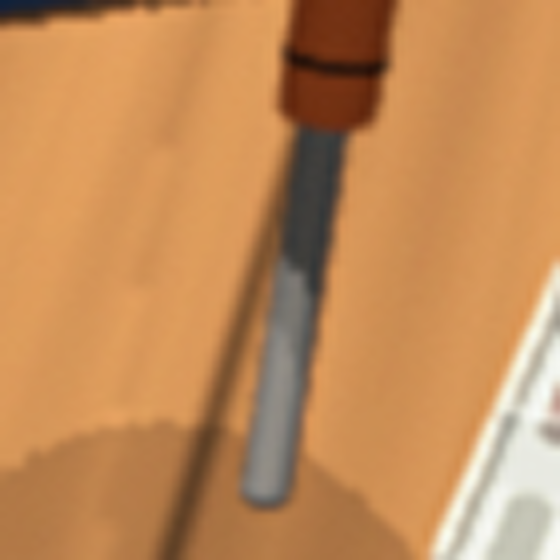

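```bash
cat > ins.py <<'E'
import sys,numpy as np
from go import to
from plant import get_obs
from scipy.spatial.transform import Rotation as R
hole=np.array([.5247,-.1015,.1157]);e=np.array([np.cos(np.radians(-65.4)),np.sin(np.radians(-65.4)),0])
n=.574*e+np.array([0,0,-.819]);B=hole+.012*n
def tcp(t,yaw,th=32.5):
    x=np.array([np.cos(np.radians(yaw)),np.sin(np.radians(yaw)),0]);a=-x*np.sin(np.radians(th))+np.array([0,0,-np.cos(np.radians(th))])
    return B+a*(t-.012)-a*.131+[0,0,.047],a
if __name__=="__main__":
    t=float(sys.argv[1]);o=get_obs();yaw=float(sys.argv[2]) if len(sys.argv)>2 else o["orientation"][2]
    p,a=tcp(t,yaw);print("target",p,"cmd",to(p,yaw),"angle to bore",np.degrees(np.arccos(a@n/np.linalg.norm(n))))
    M=R.from_euler("xyz",o["orientation"],degrees=True).as_matrix();print("axis in tool",M.T@a)
    print(o["clock"],o["tool_pos"],o["orientation"],"F",o["force"],"j",o["joint_pos"])
E
python3 ins.py -.04 120; python3 go.py .47 .12 .345 120
```

```text
target [ 0.47840443 -0.02261015  0.30721263] cmd (array([0.273 , 0.0028, 0.0372]), np.float64(145.96)) angle to bore 3.919880226984933
axis in tool [ 0.44361288 -0.30244743  0.84364279]
6.85 [0.50048531 0.24962987 0.34390816] [ 1.79884443e+02 -1.10822502e-01 -9.40374631e+01] F [-0.38252292  0.05167983 -1.96778366] j [ 4.65535803e+01  8.00230591e+00 -9.33234476e+00 -1.98109864e-02
 -7.28243369e+01 -5.05852787e+01]
(array([ 0.1315,  0.0213, -0.0008]), np.float64(145.96))
6.85 [0.50048531 0.24962987 0.34390816] [ 1.79884443e+02 -1.10822502e-01 -9.40374631e+01] [-0.38252292  0.05167983 -1.96778366] [ 4.65535803e+01  8.00230591e+00 -9.33234476e+00 -1.98109864e-02
 -7.28243369e+01 -5.05852787e+01] 0.017399087867485227
```

Call:
{"method": "play_rows", "body": {
  "series": [
    [0,0.013,0.002,0,8],
    [0,0.026,0.004,0,16],
    [0,0.039,0.006,0,24],
    [0,0.052,0.009,0,32],
    [0,0.065,0.011,0,40],
    [0,0.078,0.013,0,48],
    [0,0.091,0.015,0,56],
    [0,0.104,0.017,0,64],
    [0,0.117,0.019,0,72],
    [0,0.131,0.021,0,80]
  ]
}}

```text
clock: 7.85
tool_pos: [0.4703, 0.1201, 0.3443]
orientation: [-179.9, -0.1, -174.4]
force: [-0.4, -0.4, -1.5]
opening: 0.0172
```

Call:
{"method": "play_rows", "body": {
  "series": [
    [0,0,0,0,8],
    [0,0,0,0,16],
    [0,0,0,0,24],
    [0,0,0,0,32],
    [0,0,0,0,40],
    [0,0,0,0,48],
    [0,0,0,0,56],
    [0,0,0,0,64],
    [0,0,0,0,66],
    [0,0,0,0,66]
  ]
}}

```text
clock: 8.85
tool_pos: [0.4959, 0.0724, 0.3402]
orientation: [179.6, -3.8, 123.4]
force: [1.2, 1.3, -1.8]
opening: 0.0175
```

```bash
python3 ins.py -.04 120
```

```text
target [ 0.47840443 -0.02261015  0.30721263] cmd (array([-0.0717, -0.0671,  0.0279]), np.float64(3.42)) angle to bore 3.919880226984933
axis in tool [-0.59143219 -0.03721377  0.80549556]
8.85 [0.49594067 0.07238066 0.3402358 ] [179.62992854  -3.82639839 123.41549725] F [ 1.15515549  1.30155839 -1.76083257] j [  28.17736782    3.00682414  -13.88941471   -4.01746465  -73.12346003
 -173.60682189]
```

Call:
{"method": "play_rows", "body": {
  "series": [
    [0,-0.02,-0.02,0,-2],
    [0,-0.04,-0.035,0,-2],
    [0,-0.05,-0.05,0,-2],
    [0,-0.05,-0.05,0,-2],
    [0,-0.05,-0.05,0,-2]
  ]
}}

```text
clock: 9.35
tool_pos: [0.4815, 0.0045, 0.3377]
orientation: [179.4, -3.8, 125.6]
force: [-0.3, -0.3, 0.5]
opening: 0.0177
```

```bash
python3 ins.py -.04 121
```

```text
target [ 0.4769258  -0.02348113  0.30721263] cmd (array([-0.0221, -0.0203,  0.0289]), np.float64(4.58)) angle to bore 4.359009604838387
axis in tool [-0.58992371 -0.0519769   0.80578435]
9.35 [0.48146689 0.00451648 0.33772535] [179.35215415  -3.77293421 125.57559595] F [-0.29870657 -0.31150017  0.47454016] j [  21.28163818    1.26953448  -16.05360576   -3.99024679  -73.0194314
 -164.5501962 ]
```

```bash
cat > ins2.py <<'E'
# usage: ins2.py t mode spin ; mode a = drift axis as held (th), b = drift axis along bore
import sys,numpy as np
from plant import get_obs
from scipy.spatial.transform import Rotation as R
hole=np.array([.5247,-.1015,.1157]);e=np.array([np.cos(np.radians(-65.4)),np.sin(np.radians(-65.4)),0])
n=.574*e+np.array([0,0,-.819]);n/=np.linalg.norm(n)
t=float(sys.argv[1]);mode=sys.argv[2];spin=float(sys.argv[3]);th=np.radians(float(sys.argv[4]) if len(sys.argv)>4 else 32.5)
o=get_obs();M=R.from_euler("xyz",o["orientation"],degrees=True).as_matrix()
M2=M@R.from_euler("z",spin,degrees=True).as_matrix()
a=M2@[-np.sin(th),0,np.cos(th)]
if mode=="b": a=n
tip=hole+n*t
p=tip-a*.131-M2[:,2]*.047
print("cmd",np.round(M.T@(p-o["tool_pos"]),4),"angle held-bore",np.degrees(np.arccos(min(1,M2@[-np.sin(th),0,np.cos(th)]@n))),"yaw",R.from_matrix(M2).as_euler("xyz",degrees=True)[2])
tipnow=o["tool_pos"]+M[:,2]*.047+.131*(M@[-np.sin(th),0,np.cos(th)]);print("tip now rel hole in bore axes (e-lat,side,in):",(tipnow-hole)@np.cross(np.array([-e[1],e[0],0]),n),(tipnow-hole)@[-e[1],e[0],0],(tipnow-hole)@n, "n in tool",np.round(M.T@n,3))
print(o["clock"],o["tool_pos"],o["orientation"],"F",o["force"],"j",o["joint_pos"])
E
python3 ins2.py -.03 a 7.5
```

```text
cmd [-0.0375 -0.0162  0.0331] angle held-bore 6.643746810259618 yaw 118.05923723106363
tip now rel hole in bore axes (e-lat,side,in): 0.011235098665441945 0.017970579916525987 -0.08146145485745912 n in tool [-0.616 -0.118  0.779]
9.35 [0.48146689 0.00451648 0.33772535] [179.35215415  -3.77293421 125.57559595] F [-0.29870657 -0.31150017  0.47454016] j [  21.28163818    1.26953448  -16.05360576   -3.99024679  -73.0194314
 -164.5501962 ]
```

Call:
{"method": "play_rows", "body": {
  "series": [
    [0,-0.01,-0.004,0.008,2],
    [0,-0.02,-0.008,0.016,4],
    [0,-0.03,-0.012,0.025,6],
    [0,-0.0375,-0.0162,0.033,7.5],
    [0,-0.0375,-0.0162,0.033,7.5],
    [0,-0.0375,-0.0162,0.033,7.5],
    [0,-0.0375,-0.0162,0.033,7.5]
  ]
}}

```text
clock: 10.05
tool_pos: [0.4896, -0.0334, 0.3024]
orientation: [179.8, -3.8, 118.1]
force: [0.3, 0.2, -0.6]
opening: 0.0171
```

```bash
python3 ins2.py -.01 a 0;python3 - <<'E'
from plant import *
import cv2,pickle
for n in("side","top"):
    o=get_obs();s=snapshot(n);pickle.dump((o,s),open(n+"7.pkl","wb"));f=s["frame"][100:300,220:460] if n=="side" else s["frame"][170:370,320:560];cv2.imwrite(f"pics/{n}7.png",cv2.resize(f[:,:,::-1],None,fx=3,fy=3,interpolation=cv2.INTER_CUBIC))
E
```

```text
cmd [-0.0122 -0.0013  0.016 ] angle held-bore 6.64505556383322 yaw 118.08194426507148
tip now rel hole in bore axes (e-lat,side,in): -0.0004496095169156934 0.0005421907420647597 -0.03011772138126749 n in tool [-0.626 -0.037  0.779]
10.05 [ 0.48962039 -0.0333979   0.30244203] [179.83244185  -3.81758631 118.08194427] F [ 0.30956875  0.24205474 -0.58391376] j [  16.46009971    3.62963784  -18.20685839   -4.04686059  -68.81742799
 -166.89937546]
```

View pics/side7.png

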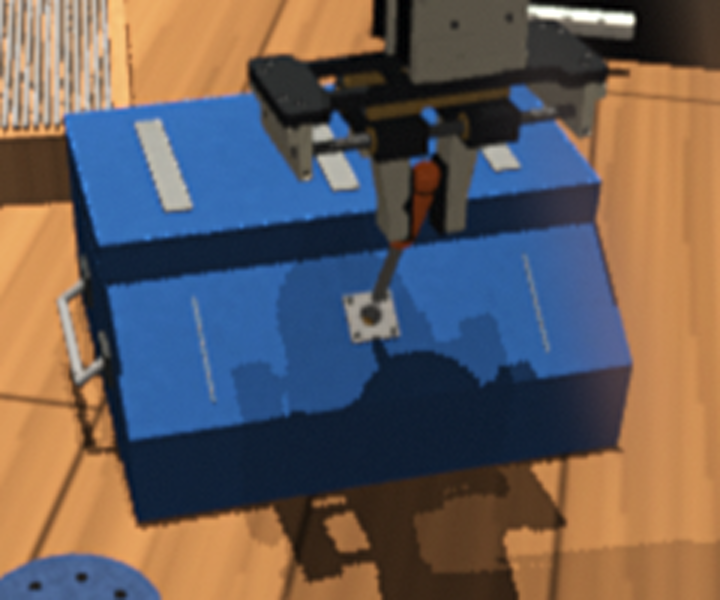

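View pics/top7.png

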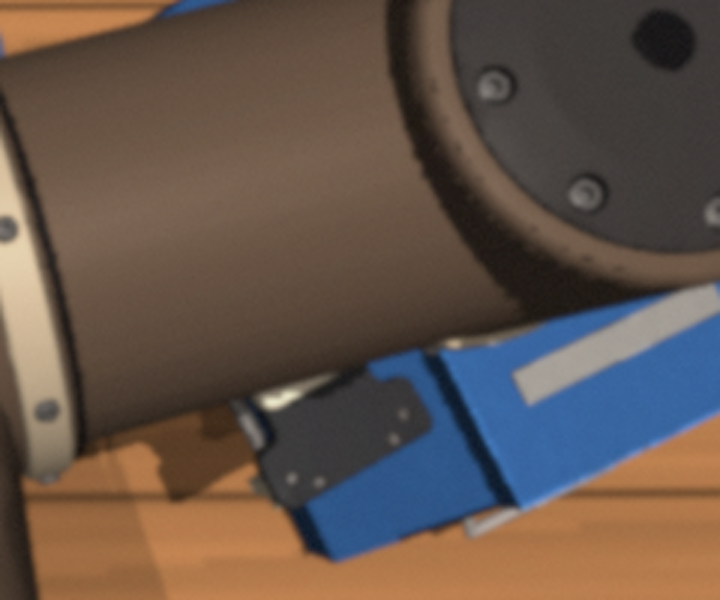

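Side view shows the drift tip (~(372,305) in the crop) lined up with the hole. The top view shows the wrist joint hanging over the lid, so I need to check the lid sweep against the arm.

```bash
python3 - <<'E'
from h import *
hole=np.array([.5247,-.1015,.1157]);c,s_=np.cos(np.radians(-65.4)),np.sin(np.radians(-65.4))
for n in("side","top"):
    o,s=pickle.load(open(n+"7.pkl","rb"));W=cloud(s).reshape(-1,3);d=W-hole
    X=d[:,0]*c+d[:,1]*s_-.095;Y=-d[:,0]*s_+d[:,1]*c;Z=W[:,2]
    k=np.isfinite(Z)&(abs(Y)<.2)&(X>-.12)&(X<.16)&(Z>.195)
    for x in np.arange(-.12,.16,.02):
        q=k&(X>=x)&(X<x+.02)
        if q.sum()>3: print(n,"x %.2f"%x,q.sum(),"zmin/1%%/max %.3f %.3f %.3f"%(Z[q].min(),np.percentile(Z[q],2),Z[q].max()),"Y",np.round(np.percentile(Y[q],[2,98]),3))
E
```

```text
top x -0.12 2242 zmin/1%/max 0.670 0.671 0.677 Y [-0.036  0.03 ]
top x -0.10 4 zmin/1%/max 0.670 0.670 0.671 Y [-0.01  -0.001]
```

```bash
python3 -c "
import pickle,cv2
o,s=pickle.load(open('side7.pkl','rb'));cv2.imwrite('pics/side7f.png',s['frame'][:,:,::-1])"
```

```text
(no output)
```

View pics/side7f.png

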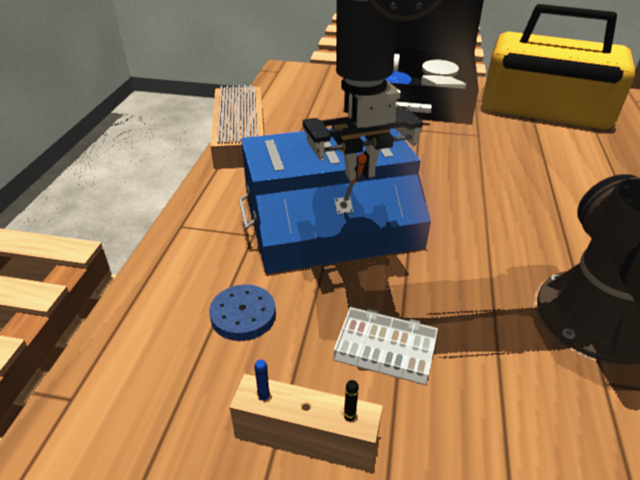

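The overlap is only perspective: over the chest the arm sits at x < -0.10 and z ≈ 0.67, clear of the lid sweep. Stepping in.

```bash
python3 - <<'E'
from h import *
from scipy.spatial.transform import Rotation as R
o,s=pickle.load(open("side7.pkl","rb"))
M=R.from_euler("xyz",o["orientation"],degrees=True).as_matrix();g=o["tool_pos"]+M@[0,0,.047]
f=s["frame"][130:220,300:400].copy();f=cv2.resize(f,None,fx=8,fy=6,interpolation=cv2.INTER_CUBIC)
for th,col in((29,(255,0,0)),(32.5,(0,255,0)),(36,(255,255,0))):
    u=M@[-np.sin(np.radians(th)),0,np.cos(np.radians(th))]
    for l in(.051,.09,.1265):
        x,y=proj(s,g+u*l);cv2.circle(f,(int((x-300+.5)*8),int((y-130+.5)*6)),3,col,-1)
x,y=proj(s,np.array([.5247,-.1015,.1157]));cv2.circle(f,(int((x-300+.5)*8),int((y-130+.5)*6)),3,(255,0,255),-1)
cv2.imwrite("pics/z7.png",f[:,:,::-1])
E
```

```text
(no output)
```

View pics/z7.png

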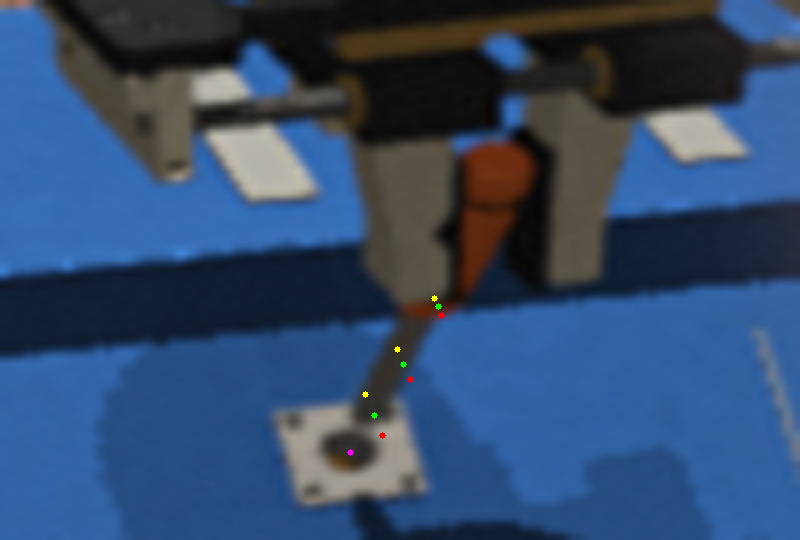

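The 32.5° prediction (green) matches the seen shank, and the projected hole point sits on the dark hole. Advancing to the mouth, then 8 mm in.

Call:
{"method": "play_rows", "body": {
  "series": [
    [0,-0.006,-0.0006,0.008,0],
    [0,-0.0122,-0.0013,0.016,0],
    [0,-0.0122,-0.0013,0.016,0],
    [0,-0.0122,-0.0013,0.016,0]
  ]
}}

```text
clock: 10.55
tool_pos: [0.4934, -0.0441, 0.2848]
orientation: [179.9, -3.8, 118.0]
force: [0.9, 0.1, -0.6]
opening: 0.0177
```

```bash
python3 ins2.py .008 a 0
```

```text
cmd [-0.0111  0.0002  0.0131] angle held-bore 6.636171403700466 yaw 118.0364416899429
tip now rel hole in bore axes (e-lat,side,in): 0.00043902432567701903 -0.0008010817375470548 -0.00917282599843246 n in tool [-0.626 -0.035  0.779]
10.55 [ 0.49340989 -0.0441397   0.28480669] [179.9292689   -3.84249829 118.03644169] F [ 0.94425598  0.0624764  -0.63702302] j [  15.05933607    4.92451141  -19.15319373   -4.09239514  -66.77040084
 -165.3827388 ]
```

Call:
{"method": "play_rows", "body": {
  "series": [
    [0,-0.003,0,0.0035,0],
    [0,-0.006,0,0.007,0],
    [0,-0.0085,0,0.01,0],
    [0,-0.011,0,0.013,0],
    [0,-0.011,0,0.013,0],
    [0,-0.011,0,0.013,0]
  ]
}}

```text
clock: 11.15
tool_pos: [0.4983, -0.0528, 0.2715]
orientation: [179.9, -3.8, 118.1]
force: [-0.6, 0.2, -0.6]
opening: 0.0174
```

```bash
python3 ins2.py .010 b 2;python3 - <<'E'
from plant import *
import cv2,pickle
for n in("side",):
    o=get_obs();s=snapshot(n);f=s["frame"][130:220,300:400];cv2.imwrite(f"pics/{n}8.png",cv2.resize(f[:,:,::-1],None,fx=8,fy=6,interpolation=cv2.INTER_CUBIC))
E
```

```text
cmd [0.0101 0.0045 0.0105] angle held-bore 6.407232722733904 yaw 116.05549704753962
tip now rel hole in bore axes (e-lat,side,in): -4.2256949984315656e-05 0.00015993403718145608 0.007399043314340018 n in tool [-0.626 -0.036  0.779]
11.15 [ 0.49826119 -0.05280448  0.27150569] [179.88133123  -3.83650136 118.05999078] F [-0.62036779  0.230826   -0.61014465] j [  13.89019152    6.09637338  -19.63907833   -4.13196056  -65.1466602
 -164.06803678]
```

View pics/side8.png

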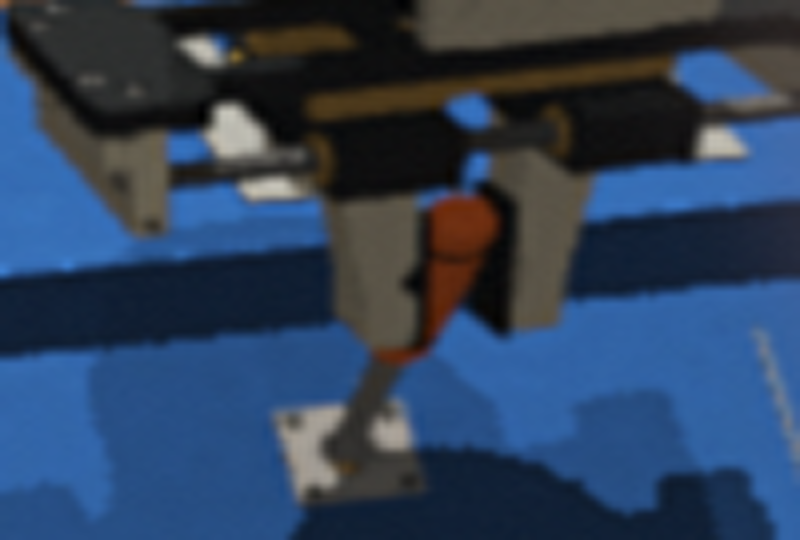

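Tip is in the hole with no contact force. j6 now has room, so I'll spin 3.4° to true chest yaw and swing the handle to square the drift to the bore.

```bash
python3 ins2.py .010 b 3.4|head -1;python3 ins2.py .014 b 3.4|head -1
```

```text
cmd [0.01   0.0045 0.0107] angle held-bore 6.359482470474147 yaw 114.65658253935909
cmd [0.0075 0.0043 0.0138] angle held-bore 6.359482470474147 yaw 114.65658253935909
```

Call:
{"method": "play_rows", "body": {
  "series": [
    [0,0.0025,0.0011,0.0027,0.9],
    [0,0.005,0.0022,0.0053,1.7],
    [0,0.0075,0.0033,0.008,2.6],
    [0,0.0075,0.0043,0.0138,3.4],
    [0,0.0075,0.0043,0.0138,3.4],
    [0,0.0075,0.0043,0.0138,3.4]
  ]
}}

```text
clock: 11.8
tool_pos: [0.4982, -0.0434, 0.2581]
orientation: [-179.9, -3.8, 114.7]
force: [1.6, -2.2, -0.3]
opening: 0.0171
```

```bash
python3 ins2.py .020 b 0;python3 - <<'E'
from plant import *
import cv2,pickle
for n in("side",):
    o=get_obs();s=snapshot(n);pickle.dump((o,s),open("side9.pkl","wb"));f=s["frame"][130:220,300:400];cv2.imwrite(f"pics/{n}9.png",cv2.resize(f[:,:,::-1],None,fx=8,fy=6,interpolation=cv2.INTER_CUBIC))
E
```

```text
cmd [-0.0036  0.      0.0043] angle held-bore 6.347079833799452 yaw 114.6770538046119
tip now rel hole in bore axes (e-lat,side,in): 0.014580975554540474 -0.0001525809715830265 0.013552981703109666 n in tool [-0.627  0.001  0.779]
11.8 [ 0.49818371 -0.04336745  0.25805842] [-179.88255739   -3.82205386  114.6770538 ] F [ 1.57174443 -2.2250946  -0.29828769] j [  15.00413374    6.62441066  -20.88498762   -4.19551409  -63.31148383
 -168.41125817]
```

View pics/side9.png

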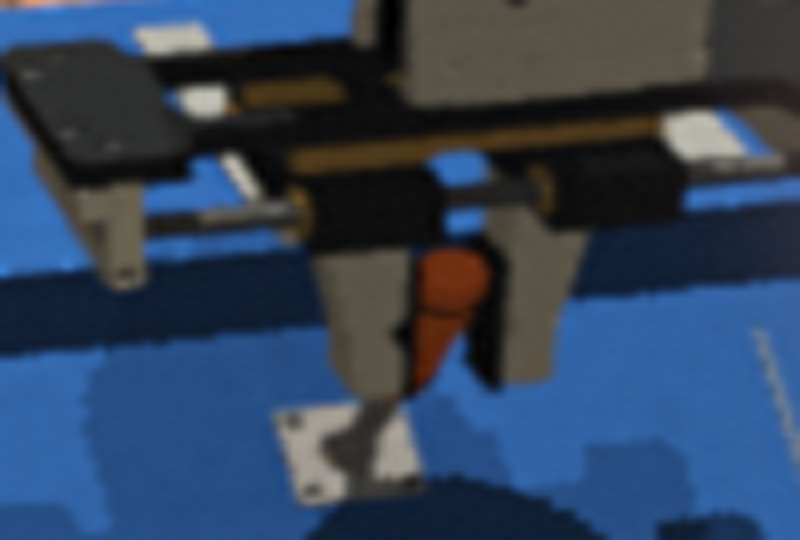

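Call:
{"method": "play_rows", "body": {
  "series": [
    [0,-0.0013,0,0.0016,0],
    [0,-0.0026,0,0.0032,0],
    [0,-0.004,0,0.0048,0],
    [0,-0.005,0,0.0062,0],
    [0,-0.005,0,0.0062,0]
  ]
}}

```text
clock: 12.35
tool_pos: [0.5, -0.0476, 0.2515]
orientation: [-179.9, -3.8, 114.7]
force: [1.5, -2.3, -1.2]
opening: 0.0174
```

```bash
cat > f.py <<'E'
from plant import get_obs
import numpy as np
n=np.array([.239,-.522,-.819]);e=np.array([.416,-.909,0]);l=np.array([.909,.416,0]);up=np.cross(l,n)
o=get_obs();print(o["clock"],"F along n %.1f  lat %.1f  side %.1f"%(o["force"]@n,o["force"]@up,o["force"]@l),"mom",o["moment"])
E
python3 f.py; python3 ins2.py .022 b 0
```

```text
12.35 F along n 2.5  lat -1.5  side 0.4 mom [-1.31762654 -0.70556311 -0.01321498]
cmd [ 0.0002  0.0001 -0.0003] angle held-bore 6.357456024649594 yaw 114.6524996573016
tip now rel hole in bore axes (e-lat,side,in): 0.014570677369416985 -0.00023724574550326692 0.021583274926273956 n in tool [-0.627  0.001  0.779]
12.35 [ 0.50004978 -0.04762333  0.25149904] [-179.88834228   -3.83232488  114.65249966] F [ 1.45343747 -2.31048704 -1.17734381] j [  14.44236343    7.18996185  -21.136709     -4.22935957  -62.52774198
 -167.80636254]
```

Call:
{"method": "play_rows", "body": {
  "series": [
    [0,-0.0006,0,0.0008,0],
    [0,-0.0013,0,0.0016,0],
    [0,-0.0019,0,0.0023,0],
    [0,-0.0025,0,0.0031,0],
    [0,-0.0031,0,0.0039,0],
    [0,-0.0031,0,0.0039,0]
  ]
}}

```text
clock: 12.95
tool_pos: [0.5012, -0.0501, 0.2475]
orientation: [-179.9, -3.8, 114.7]
force: [1.7, -2.0, 0.7]
opening: 0.0173
```

```bash
python3 f.py
```

```text
12.95 F along n 0.8  lat -2.5  side 0.7 mom [-1.13343782 -0.56512965  0.02895451]
```

Call:
{"method": "play_rows", "body": {
  "series": [
    [0,-0.0006,0,0.0008,0],
    [0,-0.0013,0,0.0016,0],
    [0,-0.0019,0,0.0023,0],
    [0,-0.0025,0,0.0031,0],
    [0,-0.0025,0,0.0031,0]
  ]
}}

```text
clock: 13.45
tool_pos: [0.5022, -0.0522, 0.2443]
orientation: [-179.9, -3.8, 114.7]
force: [0.8, -1.9, -0.4]
opening: 0.0172
```

```bash
python3 f.py; python3 ins2.py .031 b 0 | head -2
```

```text
13.45 F along n 1.5  lat -1.5  side -0.1 mom [-1.03431926 -0.52899352  0.00470591]
cmd [ 0.      0.     -0.0002] angle held-bore 6.361591333714447 yaw 114.65916499909726
tip now rel hole in bore axes (e-lat,side,in): 0.014644327344861405 -0.00018643134580603274 0.030368538271498418 n in tool [-0.627  0.001  0.779]
```

Call:
{"method": "play_rows", "body": {
  "series": [
    [0,-0.0006,0,0.0008,0],
    [0,-0.0013,0,0.0016,0],
    [0,-0.0019,0,0.0023,0],
    [0,-0.0025,0,0.0031,0],
    [0,-0.0025,0,0.0031,0]
  ]
}}

```text
clock: 13.95
tool_pos: [0.5032, -0.0541, 0.2413]
orientation: [-179.9, -3.8, 114.7]
force: [-1.1, 0.2, 2.0]
opening: 0.0172
```

```bash
python3 f.py
```

```text
13.95 F along n -2.0  lat -0.7  side -0.9 mom [-0.41701506  0.00198747 -0.00928167]
```

Call:
{"method": "play_rows", "body": {
  "series": [
    [0,-0.0006,0,0.0008,0],
    [0,-0.0013,0,0.0016,0],
    [0,-0.0019,0,0.0023,0],
    [0,-0.0025,0,0.0031,0],
    [0,-0.0025,0,0.0031,0]
  ]
}}

```text
clock: 14.45
tool_pos: [0.5042, -0.0561, 0.2383]
orientation: [-179.9, -3.8, 114.7]
force: [-1.2, 0.8, 5.5]
opening: 0.0175
```

```bash
python3 f.py; python3 ins2.py .039 b 0 | head -2
```

```text
14.45 F along n -5.2  lat -2.1  side -0.7 mom [ 0.12485722  0.37532613 -0.06304461]
cmd [-0.0002 -0.0002  0.0004] angle held-bore 6.359766034985674 yaw 114.67628262838382
tip now rel hole in bore axes (e-lat,side,in): 0.014412622673000504 0.00022240181206319168 0.03775554022389572 n in tool [-0.627 -0.     0.779]
```

Contact began at about 33–34 mm; the force is now about 6–7 N. Pressing on in 2 mm steps while watching the force and the lid.

Call:
{"method": "play_rows", "body": {
  "series": [
    [0,-0.0006,0,0.0008,0],
    [0,-0.0013,0,0.0016,0],
    [0,-0.0013,0,0.0016,0]
  ]
}}

```text
clock: 14.75
tool_pos: [0.5048, -0.0572, 0.2368]
orientation: [-180.0, -3.8, 114.7]
force: [-1.5, 0.8, 5.9]
opening: 0.0173
```

```bash
cat > lid.py <<'E'
from plant import snapshot
import cv2,sys
s=snapshot("side");cv2.imwrite(f"pics/lid{sys.argv[1]}.png",s["frame"][50:350,150:550,::-1])
from h import *
W=cloud(s);d=W-np.array([.5247,-.1015,.1157]);c,s_=np.cos(np.radians(-65.4)),np.sin(np.radians(-65.4))
X=d[...,0]*c+d[...,1]*s_-.095;Y=-d[...,0]*s_+d[...,1]*c
H=cv2.cvtColor(s["frame"],cv2.COLOR_RGB2HSV);k=(X>-.06)&(X<.16)&(abs(Y)<.19)&(H[...,0]>95)&(H[...,0]<130)&(H[...,1]>100)&(W[...,2]<.5)
print("blue lid z max %.3f"%np.nanpercentile(W[...,2][k],99))
E
python3 f.py; python3 lid.py 1
```

```text
14.75 F along n -5.6  lat -2.2  side -1.1 mom [ 0.09052294  0.33756064 -0.01504445]
blue lid z max 0.178
```

Call:
{"method": "play_rows", "body": {
  "series": [
    [0,-0.0006,0,0.0008,0],
    [0,-0.0013,0,0.0016,0],
    [0,-0.0013,0,0.0016,0]
  ]
}}

```text
clock: 15.1
tool_pos: [0.5053, -0.0583, 0.2352]
orientation: [-180.0, -3.8, 114.7]
force: [-1.4, 2.8, 5.6]
opening: 0.0173
```

```bash
python3 f.py; python3 lid.py 2
```

```text
15.1 F along n -6.4  lat -0.6  side -0.1 mom [ 0.13450432  0.46636916 -0.03310751]
blue lid z max 0.179
```

Call:
{"method": "play_rows", "body": {
  "series": [
    [0,-0.0006,0,0.0008,0],
    [0,-0.0013,0,0.0016,0],
    [0,-0.0013,0,0.0016,0]
  ]
}}

```text
clock: 15.45
tool_pos: [0.5059, -0.0594, 0.2336]
orientation: [-180.0, -3.8, 114.7]
force: [-0.8, 0.9, 6.3]
opening: 0.0173
```

```bash
python3 f.py; python3 lid.py 3
```

```text
15.45 F along n -5.9  lat -2.7  side -0.4 mom [0.02692743 0.32401063 0.00100524]
blue lid z max 0.179
```

Call:
{"method": "play_rows", "body": {
  "series": [
    [0,-0.0006,0,0.0008,0],
    [0,-0.0006,0,0.0008,0],
    [0,-0.0006,0,0.0008,0]
  ]
}}

```text
clock: 15.8
tool_pos: [0.5061, -0.0597, 0.2327]
orientation: [-180.0, -3.8, 114.7]
force: [-2.4, 1.7, 6.0]
opening: 0.0168
```

```bash
python3 f.py; python3 lid.py 4;python3 ins2.py .039 b 0 | head -2
```

```text
15.8 F along n -6.3  lat -1.4  side -1.5 mom [ 0.23903426  0.46873576 -0.05485015]
blue lid z max 0.180
cmd [ 0.0043 -0.0004 -0.0049] angle held-bore 6.349008624021012 yaw 114.68361873237637
tip now rel hole in bore axes (e-lat,side,in): 0.014220000815353101 0.00046157643363623277 0.0447250899350066 n in tool [-0.627 -0.     0.779]
```

Call:
{"method": "play_rows", "body": {
  "series": [
    [0,-0.0006,0,0.0008,0],
    [0,-0.0006,0,0.0008,0],
    [0,-0.0006,0,0.0008,0]
  ]
}}

```text
clock: 16.15
tool_pos: [0.5063, -0.0603, 0.232]
orientation: [-180.0, -3.8, 114.7]
force: [-1.8, 0.9, 7.7]
opening: 0.0172
```

```bash
python3 f.py; python3 lid.py 5
```

```text
16.15 F along n -7.2  lat -3.1  side -1.2 mom [0.23900113 0.44200014 0.01995714]
blue lid z max 0.241
```

The lid is rising, so the catch has let go. Holding still while it opens.

Call:
{"method": "play_rows", "body": {
  "series": [
    [0,0,0,0,0],
    [0,0,0,0,0],
    [0,0,0,0,0],
    [0,0,0,0,0],
    [0,0,0,0,0],
    [0,0,0,0,0],
    [0,0,0,0,0],
    [0,0,0,0,0],
    [0,0,0,0,0],
    [0,0,0,0,0]
  ]
}}

```text
clock: 17.2
tool_pos: [0.5063, -0.0603, 0.232]
orientation: [-180.0, -3.8, 114.7]
force: [-1.0, 1.7, 7.6]
opening: 0.0175
```

Call:
{"method": "play_rows", "body": {
  "series": [
    [0,0,0,0,0],
    [0,0,0,0,0],
    [0,0,0,0,0],
    [0,0,0,0,0],
    [0,0,0,0,0],
    [0,0,0,0,0]
  ]
}}

```text
clock: 17.8
tool_pos: [0.5063, -0.0603, 0.232]
orientation: [-180.0, -3.8, 114.7]
force: [-1.5, 2.0, 7.1]
opening: 0.0175
```

```bash
python3 f.py; python3 lid.py 6; python3 ins2.py 0 b 0
```

```text
17.8 F along n -7.2  lat -2.1  side -0.5 mom [ 0.23701596  0.55283535 -0.03458481]
blue lid z max 0.333
cmd [ 0.0294 -0.0004 -0.036 ] angle held-bore 6.34523608050271 yaw 114.68570605850059
tip now rel hole in bore axes (e-lat,side,in): 0.014165283409508242 0.0005015792952566221 0.04565947213498377 n in tool [-0.627 -0.001  0.779]
17.85 [ 0.50634357 -0.0602674   0.23200342] [-179.97751893   -3.82032412  114.68570606] F [-1.88686189  1.60945555  7.82182464] j [  12.79569191    8.96094945  -21.7737774    -4.30589607  -60.14552077
 -165.93631626]
```

View pics/lid6.png

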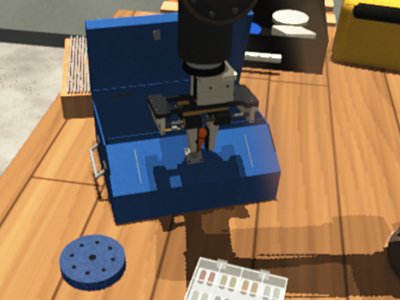

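The lid stands fully open: the panel is up behind the gripper at (90–250, 15–95) in the crop. Withdrawing along the bore, spinning back slightly to keep j6 off its limit.

Call:
{"method": "play_rows", "body": {
  "series": [
    [0,0.0063,0,-0.0078,0],
    [0,0.0125,0,-0.0156,0],
    [0,0.0188,0,-0.0233,0],
    [0,0.025,0,-0.0312,0],
    [0,0.031,0,-0.039,-2],
    [0,0.038,0,-0.047,-4],
    [0,0.044,0,-0.055,-6],
    [0,0.05,0,-0.064,-8],
    [0,0.05,0,-0.08,-8],
    [0,0.05,0,-0.09,-8]
  ]
}}

```text
clock: 18.85
tool_pos: [0.488, -0.0202, 0.3259]
orientation: [179.5, -3.8, 122.8]
force: [0.1, -0.3, -0.8]
opening: 0.0176
```

```bash
python3 f.py; python3 lid.py 7; python3 go.py .47 .1 .36 -94
```

```text
18.85 F along n 0.8  lat 0.2  side -0.1 mom [-0.27168472 -0.10955335  0.04345222]
blue lid z max 0.333
(array([ 0.1131,  0.0498, -0.025 ]), np.float64(-143.22))
18.9 [ 0.48860866 -0.02033478  0.32719567] [179.38735573  -3.72167368 122.78014389] [ 1.33337019 -0.30178588  1.91743856] [  18.06906398    2.39546517  -16.27129757   -3.95493659  -71.72654104
 -164.05540635] 0.017258461305498726
```

View pics/lid7.png

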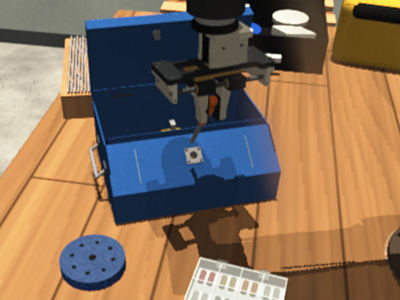

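Call:
{"method": "play_rows", "body": {
  "series": [
    [0,0.01,0.004,-0.008,-8],
    [0,0.022,0.009,-0.016,-16],
    [0,0.034,0.014,-0.025,-24],
    [0,0.046,0.019,-0.025,-32],
    [0,0.058,0.024,-0.025,-40],
    [0,0.07,0.029,-0.025,-48],
    [0,0.082,0.034,-0.025,-56],
    [0,0.094,0.04,-0.025,-64],
    [0,0.106,0.046,-0.025,-72],
    [0,0.113,0.05,-0.025,-76]
  ]
}}

```text
clock: 19.9
tool_pos: [0.4695, 0.1006, 0.357]
orientation: [176.2, -0.5, -161.0]
force: [0.5, -0.8, -0.8]
opening: 0.0173
```

```bash
python3 go.py .49 .22 .36 -94
```

```text
(array([-0.0583,  0.1062,  0.0036]), np.float64(-66.97))
19.9 [0.46952408 0.10057684 0.35697489] [ 176.17960165   -0.49195463 -160.97025966] [ 0.54205205 -0.84880911 -0.78417694] [  32.88729319    0.17157482  -14.68431855   -3.96693922  -74.74028502
 -102.8429853 ] 0.01730640944915802
```

Call:
{"method": "play_rows", "body": {
  "series": [
    [0,-0.006,0.011,0,-7],
    [0,-0.012,0.022,0,-14],
    [0,-0.018,0.033,0,-21],
    [0,-0.025,0.045,0,-28],
    [0,-0.032,0.057,0,-35],
    [0,-0.038,0.069,0,-42],
    [0,-0.044,0.081,0,-50],
    [0,-0.051,0.093,0,-58],
    [0,-0.058,0.106,0,-66.9],
    [0,-0.058,0.106,0,-66.9]
  ]
}}

```text
clock: 20.9
tool_pos: [0.4911, 0.2199, 0.3631]
orientation: [178.0, 3.3, -94.2]
force: [0.5, -1.4, -1.8]
opening: 0.0173
```

```bash
python3 - <<'E'
from plant import *
import cv2,pickle
from h import *
for n in("side",):
    o=get_obs();s=snapshot(n);pickle.dump((o,s),open("side10.pkl","wb"));cv2.imwrite(f"pics/{n}10.png",s["frame"][:,:,::-1])
print(o["clock"],o["tool_pos"],o["orientation"],o["force"],o["joint_pos"])
from scipy.spatial.transform import Rotation as R
M=R.from_euler("xyz",o["orientation"],degrees=True).as_matrix();g=o["tool_pos"]+M@[0,0,.047]
f=s["frame"];
x,y=proj(s,g);x0,y0=int(x)-40,int(y)-20
f=cv2.resize(f[y0:y0+110,x0:x0+80],None,fx=7,fy=5,interpolation=cv2.INTER_CUBIC)
for th,col in((29,(255,0,0)),(34,(0,255,0)),(39,(255,255,0))):
    u=M@[-np.sin(np.radians(th)),0,np.cos(np.radians(th))]
    for l in(.051,.09,.1265):
        x,y=proj(s,g+u*l);cv2.circle(f,(int((x-x0+.5)*7),int((y-y0+.5)*5)),3,col,-1)
cv2.imwrite("pics/z10.png",f[:,:,::-1])
E
```

```text
20.9 [0.49106254 0.21987618 0.3631083 ] [178.02836621   3.29325363 -94.20347569] [ 0.4526876  -1.42364641 -1.79737184] [ 42.68192922   5.44574458  -8.33547343  -3.8166761  -75.19396929
 -45.8860521 ]
```

View pics/z10.png

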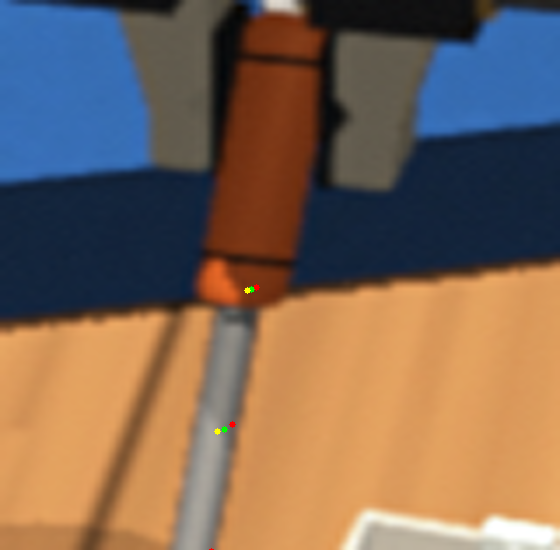

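```bash
python3 - <<'E'
import pickle
from h import *
from scipy.spatial.transform import Rotation as R
for nm in("side6","side10"):
    o,s=pickle.load(open(nm+".pkl","rb"))
    M=R.from_euler("xyz",o["orientation"],degrees=True).as_matrix();g=o["tool_pos"]+M@[0,0,.047]
    x,y=proj(s,g);x0,y0=int(x)-35,int(y)+28
    f=cv2.resize(s["frame"][y0:y0+60,x0:x0+50],None,fx=10,fy=10,interpolation=cv2.INTER_CUBIC)
    for th,col in((32,(255,0,0)),(36,(0,255,0)),(40,(255,255,0))):
        u=M@[-np.sin(np.radians(th)),0,np.cos(np.radians(th))]
        for l in(.051,.09,.1265):
            x,y=proj(s,g+u*l);cv2.circle(f,(int((x-x0+.5)*10),int((y-y0+.5)*10)),3,col,-1)
    cv2.imwrite(f"pics/t{nm}.png",f[:,:,::-1])
a=[cv2.imread(f"pics/t{n}.png") for n in("side6","side10")];h=min(x.shape[0] for x in a);m=np.hstack([x[:h,:400] for x in a]);cv2.imwrite("pics/tt.png",m)
E
```

```text
(no output)
```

View pics/tt.png

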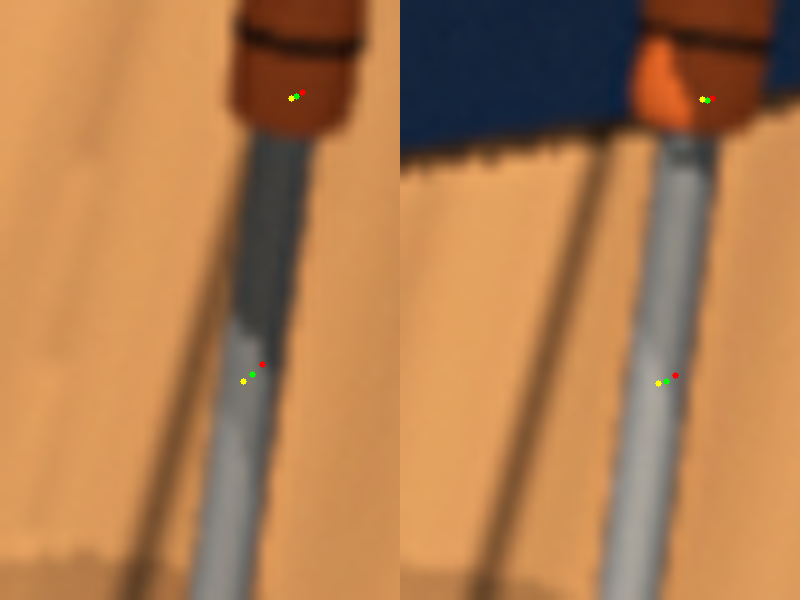

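The handle foot looks the same in both frames, so no slip. I'll fit the shank's depth points as a cylinder to get its axis in the tool frame.

```bash
cat > shank.py <<'E'
import sys
from h import *
from scipy.spatial.transform import Rotation as R
from scipy.optimize import least_squares
def fit(o,s,th0=34):
    M=R.from_euler("xyz",o["orientation"],degrees=True).as_matrix()
    W=cloud(s).reshape(-1,3);L=(W-o["tool_pos"])@M
    H=cv2.cvtColor(s["frame"],cv2.COLOR_RGB2HSV).reshape(-1,3)
    u=np.array([-np.sin(np.radians(th0)),0,np.cos(np.radians(th0))]);d=L-[0,0,.047]
    al=d@u;pe=np.linalg.norm(d-al[:,None]*u,axis=1)
    k=(al>.056)&(al<.14)&(pe<.022)&np.isfinite(al)
    q=L[k];al=al[k]
    def res(p):
        t=np.array([np.tan(p[0]),np.tan(p[1]),1]);t/=np.linalg.norm(t);v=q-[p[2],p[3],.14];v=v-(v@t)[:,None]*t
        return np.linalg.norm(v,axis=1)-.0045
    f=least_squares(res,[-np.radians(th0),0,-.063,0],loss="soft_l1",f_scale=.0007)
    p=f.x;ok=abs(res(p))<.0015
    t=np.array([np.tan(p[0]),np.tan(p[1]),1]);t/=np.linalg.norm(t)
    tipal=np.percentile((q[ok]-[p[2],p[3],.14])@t,99.5)
    tip=np.array([p[2],p[3],.14])+t*tipal
    print("angle",-np.degrees(p[0]),"side",np.degrees(p[1]),"n",len(q),ok.sum(),"tip tool",tip,"axis at z=.047:",(np.array([p[2],p[3],.14])+t*((.047-.14)/t[2]))[:2],"tip world",o["tool_pos"]+M@tip)
    print(" world axis tilt",np.degrees(np.arccos(-(M@t)[2])))
    return tip
if __name__=="__main__":
    for n in sys.argv[1:]: fit(*pickle.load(open(n+".pkl","rb")))
E
python3 shank.py side6 side7 side10
```

```text
angle 30.372467290987018 side 0.19514911090595508 n 353 315 tip tool [-0.07354803 -0.00019132  0.1572098 ] axis at z=.047: [-0.0089595  -0.00056669] tip world [0.50581971 0.32291463 0.18768888]
 world axis tilt 30.34289994562989
angle 30.722926412240035 side -0.6860339641016184 n 86 85 tip tool [-0.07110803  0.00067856  0.15535142] axis at z=.047: [-0.00671502  0.00197598] tip world [ 0.51914971 -0.08633676  0.14270358]
 world axis tilt 26.907982863416304
angle 33.267825774773186 side -0.18777415054224347 n 370 324 tip tool [-0.07967298 -0.00068843  0.15349796] axis at z=.047: [-0.00980247 -0.00033941] tip world [0.49295821 0.30833063 0.21450783]
 world axis tilt 36.59983142107691
```

Tip in tool frame is about (-0.079, 0, 0.1535). Moving to hover above the empty hole.

```bash
cat > w2t.py <<'E'
import sys,numpy as np
from plant import get_obs
from scipy.spatial.transform import Rotation as R
o=get_obs();M=R.from_euler("xyz",o["orientation"],degrees=True).as_matrix()
tip=o["tool_pos"]+M@[-.0785,0,.1535]
print("tip est",tip,"tcp",o["tool_pos"],o["orientation"],"F",o["force"],o["clock"])
if len(sys.argv)>1: 
    if sys.argv[1]=="tip": d=np.array([float(x) for x in sys.argv[2:5]])-tip
    else: d=np.array([float(x) for x in sys.argv[1:4]])
    print("cmd",np.round(M.T@d,4))
E
python3 w2t.py tip .509 .3615 .106
```

```text
tip est [0.49227476 0.30636857 0.2144136 ] tcp [0.49081601 0.21910638 0.36310012] [177.99961227   3.26501075 -94.47754287] F [ 0.02485889 -0.32278475 -1.21442603] 20.95
cmd [-0.05   -0.0163  0.1109]
```

Call:
{"method": "play_rows", "body": {
  "series": [
    [0,-0.025,-0.008,0.02,0],
    [0,-0.05,-0.0163,0.04,0],
    [0,-0.05,-0.0163,0.065,0],
    [0,-0.05,-0.0163,0.09,0],
    [0,-0.05,-0.0163,0.11,0],
    [0,-0.05,-0.0163,0.11,0],
    [0,-0.05,-0.0163,0.11,0]
  ]
}}

```text
clock: 21.65
tool_pos: [0.508, 0.2733, 0.2567]
orientation: [178.1, 3.3, -94.6]
force: [0.8, -0.5, -0.7]
opening: 0.0171
```

```bash
python3 - <<'E'
from plant import *
import pickle
from h import *
import shank
for n in ("side","wrist"):
    o=get_obs();s=snapshot(n);pickle.dump((o,s),open(n+"11.pkl","wb"))
    if n=="side":
        f=s["frame"][330:450,250:370];cv2.imwrite(f"pics/{n}11.png",cv2.resize(f[:,:,::-1],None,fx=6,fy=5,interpolation=cv2.INTER_CUBIC));shank.fit(o,s)
    else: cv2.imwrite("pics/wrist11.png",s["frame"][:,:,::-1])
E
python3 w2t.py tip .509 .3615 .08
```

```text
angle 33.17312113432774 side -0.4109747953488353 n 338 288 tip tool [-0.0792084  -0.00072662  0.15307441] axis at z=.047: [-9.86629856e-03  3.42482673e-05] tip world [0.51057817 0.36119755 0.10849904]
 world axis tilt 36.468933573964144
tip est [0.51040074 0.36132588 0.10928447] tcp [0.50844127 0.2738117  0.25781706] [178.14466079   3.37466632 -94.53729049] F [ 0.16454198  0.14826807 -0.41568326] 21.75
cmd [0.0017 0.0005 0.0293]
```

View pics/side11.png

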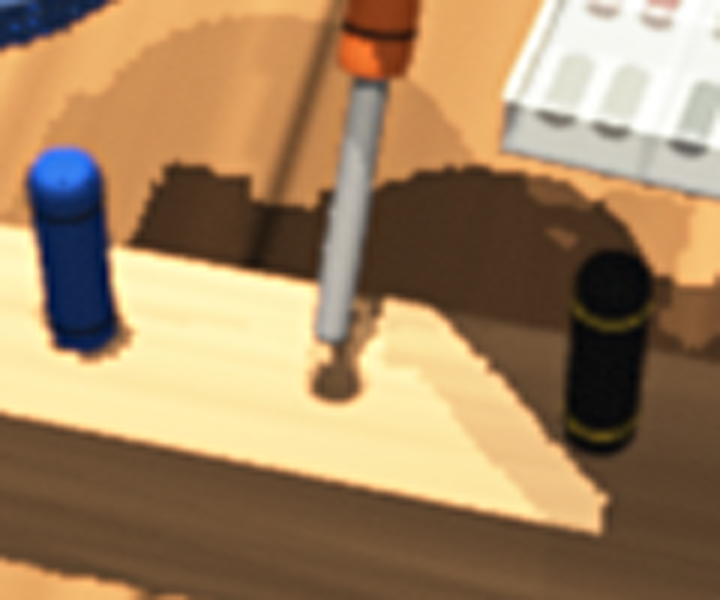

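View pics/wrist11.png

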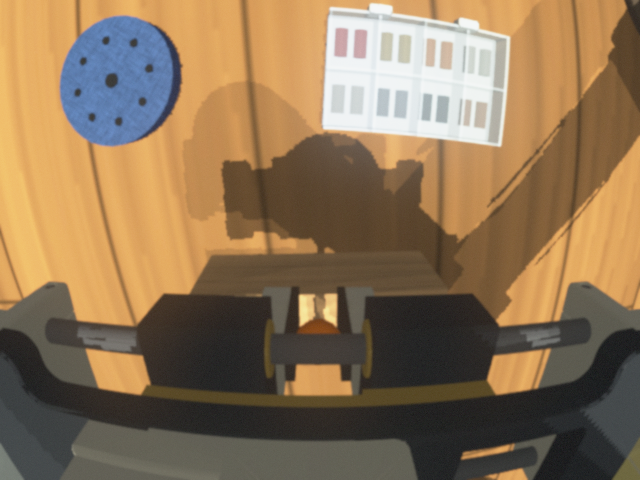

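Side view: the tip (~(332,340) in the crop) is above the hole (~(336,383)). Computing the hole position from the image for the final offset.

```bash
python3 - <<'E'
import pickle
from h import *
o,s=pickle.load(open("side11.pkl","rb"))
g=cv2.cvtColor(s["frame"],cv2.COLOR_RGB2GRAY).astype(float)[398:414,296:316]
o2,s0=pickle.load(open("side6.pkl","rb"))
for nm,ss in(("11",s),("6",s0)):
    print(nm);print(cv2.cvtColor(ss["frame"],cv2.COLOR_RGB2GRAY)[399:414,296:316])
print(proj(s,np.array([.509,.3615,.086])),proj(s,np.array([.5104,.3613,.1085+.0])),onz(s,305.4,406.,.086))
E
```

```text
11
[[240 241 240 241 240 233 221 214 194 114  71  86 118 131 176 237 245 241
  229 225]
 [240 240 241 241 239 223 220 226 216 130  73  89 120 144 205 240 241 235
  225 219]
 [238 238 239 240 238 227 219 216 210 132  81  92 120 170 236 242 239 231
  220 217]
 [235 236 237 238 237 229 209 173 167 116  86  93 118 173 239 243 241 236
  224 217]
 [234 234 236 236 236 221 188 121 102  91  87  91 109 160 231 241 241 240
  231 228]
 [236 236 236 236 232 198 159 101  78  83  86  87  92 143 218 235 240 240
  239 239]
 [237 237 237 237 232 194 134  86  81  85  87  86  82 123 205 229 237 238
  238 239]
 [236 236 236 237 229 190 110  75  81  83  86  86  79 108 185 221 234 236
  235 236]
 [235 236 236 236 231 190 103  72  77  82  82  83  76 103 181 222 234 234
  234 234]
 [235 235 235 236 234 193 119  80  77  79  80  80  82 122 196 232 236 235
  234 234]
 [233 234 234 234 236 222 181 129  98  86  86  91 120 179 222 236 237 236
  236 235]
 [232 232 232 231 234 235 224 201 174 156 152 160 193 223 235 236 235 235
  235 234]
 [230 231 231 231 232 234 235 234 228 223 220 224 233 235 235 234 234 233
  2
[... 919 characters left out ...]
152 198 214 216
  215 216]
 [217 217 217 219 213 167  97  69  66  69  70  66  67 103 169 210 219 218
  217 216]
 [216 215 216 216 216 198 153 108  84  76  72  74 100 151 197 218 220 220
  219 218]
 [212 214 213 212 216 215 200 175 147 131 127 134 165 198 215 218 218 217
  216 218]
 [210 210 211 211 213 215 214 211 204 198 197 199 211 215 217 217 215 216
  215 216]
 [207 208 207 208 210 211 212 214 214 213 213 215 216 216 215 214 215 214
  214 215]
 [210 209 208 208 207 208 208 209 209 210 212 213 212 212 213 213 213 213
  214 214]]
(np.float64(305.3210349762506), np.float64(406.0516181789262)) (np.float64(304.25890657223255), np.float64(396.89504920953317)) [0.50890456 0.3613945  0.086     ]
```

Call:
{"method": "play_rows", "body": {
  "series": [
    [0,0.0005,0.0003,0.008,0],
    [0,0.001,0.0005,0.016,0],
    [0,0.0016,0.0006,0.023,0],
    [0,0.0017,0.0006,0.0285,0],
    [0,0.0017,0.0006,0.0285,0]
  ]
}}

```text
clock: 22.25
tool_pos: [0.5062, 0.2742, 0.227]
orientation: [178.0, 3.3, -94.5]
force: [0.5, 2.8, -0.6]
opening: 0.0173
```

```bash
python3 - <<'E'
from plant import *
import pickle
from h import *
import shank
for n in ("side",):
    o=get_obs();s=snapshot(n);pickle.dump((o,s),open(n+"12.pkl","wb"))
    f=s["frame"][330:450,250:370];cv2.imwrite(f"pics/{n}12.png",cv2.resize(f[:,:,::-1],None,fx=6,fy=5,interpolation=cv2.INTER_CUBIC));shank.fit(o,s)
E
python3 w2t.py
```

```text
angle 33.378782656446134 side 1.188113556669787 n 863 250 tip tool [-0.07915708  0.00055907  0.15189685] axis at z=.047: [-0.01004607 -0.00161643] tip world [0.50738734 0.36221035 0.08007501]
 world axis tilt 36.816458274863585
tip est [0.50799639 0.36162301 0.07890151] tcp [0.5063666  0.27421975 0.22750337] [178.05607683   3.32406765 -94.48300354] F [0.28971121 1.33549922 0.10339327] 22.3
```

View pics/side12.png

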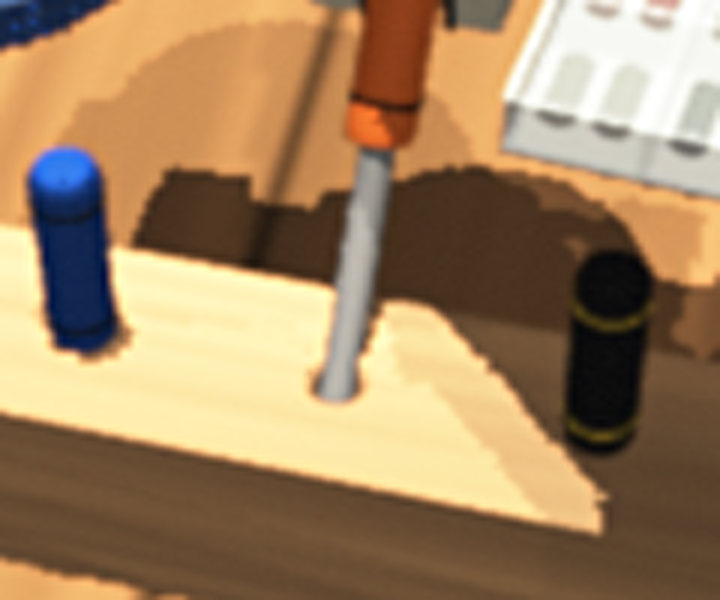

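Tip is about 6 mm into its hole. Planning the swing back to upright about the tip.

```bash
cat > up.py <<'E'
import numpy as np,sys
from plant import get_obs
from scipy.spatial.transform import Rotation as R
o=get_obs();M=R.from_euler("xyz",o["orientation"],degrees=True).as_matrix()
ax=lambda th:np.array([-np.sin(th),0,np.cos(th)])
down=M.T@[0,0,-1];print("down in tool",down)
thu=np.arctan2(-down[0],down[2]);th0=np.arctan2(.0785,.1065);print("th0,thu",np.degrees([th0,thu]),"residual side lean",np.degrees(np.arcsin(down[1])))
L=.132
for k in np.linspace(0,1,11)[1:]:
    th=th0+(thu-th0)*k
    d=L*(ax(th0)-ax(th))+down*(.004*k)
    print(np.round(d,4).tolist())
E
python3 up.py
```

```text
down in tool [ 0.05798339 -0.03386428  0.99774302]
th0,thu [36.39352648 -3.32597744] residual side lean -1.9406513617662187
[-0.0075, -0.0, -0.0048]
[-0.0154, -0.0, -0.009]
[-0.0236, -0.0, -0.0127]
[-0.032, -0.0001, -0.0158]
[-0.0406, -0.0001, -0.0183]
[-0.0495, -0.0001, -0.0202]
[-0.0584, -0.0001, -0.0215]
[-0.0675, -0.0001, -0.0221]
[-0.0766, -0.0001, -0.0221]
[-0.0857, -0.0001, -0.0215]
```

Call:
{"method": "play_rows", "body": {
  "series": [
    [0,-0.0075,0,-0.0048,0],
    [0,-0.0154,0,-0.009,0],
    [0,-0.0236,0,-0.0127,0],
    [0,-0.032,0,-0.0158,0],
    [0,-0.0406,0,-0.0183,0],
    [0,-0.0406,0,-0.0183,0],
    [0,-0.0406,0,-0.0183,0]
  ]
}}

```text
clock: 23.0
tool_pos: [0.51, 0.3134, 0.2486]
orientation: [178.1, 3.3, -94.5]
force: [1.7, -2.2, 0.5]
opening: 0.0178
```

```bash
python3 - <<'E'
from plant import *
from h import *
import shank
for n in ("side",):
    o=get_obs();s=snapshot(n);pickle.dump((o,s),open(n+"13.pkl","wb"))
    f=s["frame"][310:450,240:380];cv2.imwrite(f"pics/{n}13.png",cv2.resize(f[:,:,::-1],None,fx=5,fy=4,interpolation=cv2.INTER_CUBIC));shank.fit(o,s,15)
E
python3 w2t.py
```

```text
angle 14.494359233654109 side 1.7878965040308046 n 793 198 tip tool [-0.03773399  0.00116385  0.16882974] axis at z=.047: [-0.00623947 -0.00263905] tip world [0.5068692  0.36117164 0.08237916]
 world axis tilt 18.180426518175175
tip est [0.51161485 0.40063887 0.09987592] tcp [0.50997061 0.31324156 0.24848112] [178.06370112   3.32232606 -94.47936417] F [ 0.42184201 -3.62603837  0.07416509] 23.05
```

View pics/side13.png

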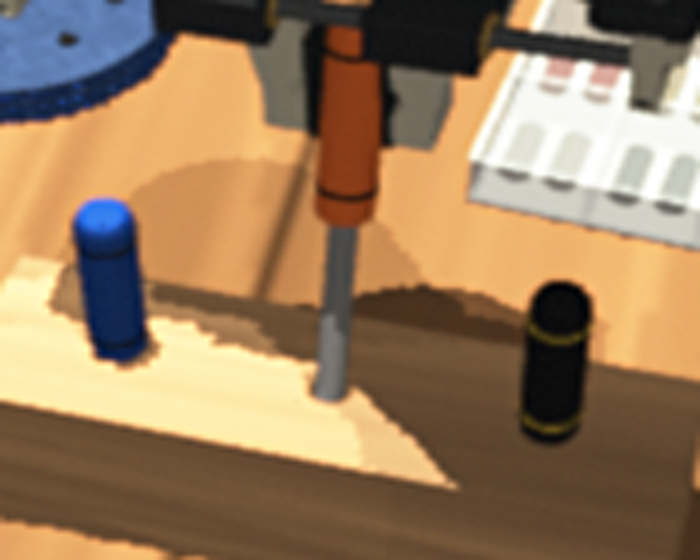

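Call:
{"method": "play_rows", "body": {
  "series": [
    [0,-0.0089,0,-0.0019,0],
    [0,-0.0178,0,-0.0032,0],
    [0,-0.0269,0,-0.0036,0],
    [0,-0.036,0,-0.0032,0],
    [0,-0.0451,0,-0.0022,0],
    [0,-0.0451,0,-0.0022,0],
    [0,-0.0451,0,-0.0022,0]
  ]
}}

```text
clock: 23.75
tool_pos: [0.5135, 0.3586, 0.2528]
orientation: [178.0, 3.3, -94.5]
force: [0.3, -1.3, -1.6]
opening: 0.0176
```

```bash
python3 - <<'E'
from plant import *
from h import *
import shank
for n in ("side",):
    o=get_obs();s=snapshot(n);pickle.dump((o,s),open(n+"14.pkl","wb"))
    f=s["frame"][310:450,240:380];cv2.imwrite(f"pics/{n}14.png",cv2.resize(f[:,:,::-1],None,fx=5,fy=4,interpolation=cv2.INTER_CUBIC));shank.fit(o,s,-3)
    from scipy.spatial.transform import Rotation as R
    M=R.from_euler("xyz",o["orientation"],degrees=True).as_matrix();print("grasp pt",o["tool_pos"]+M@[0,0,.047],o["force"],"down in tool",M.T@[0,0,-1])
E
python3 w2t.py
```

```text
angle -8.428255655913464 side 1.8930060485443765 n 712 101 tip tool [0.00503435 0.00103842 0.17015127] axis at z=.047: [-0.01321311 -0.00303187] tip world [0.50709343 0.36399758 0.08274994]
 world axis tilt 6.3531197694672095
grasp pt [0.51214111 0.36143217 0.20587832] [ 0.33756477 -1.34008273 -1.58568488] down in tool [ 0.05843211 -0.03400182  0.99771217]
tip est [0.51504329 0.44591306 0.10423651] tcp [0.51344559 0.3584252  0.25278894] [178.04116828   3.35562025 -94.48386816] F [ 0.52697372 -0.25229318 -1.53093111] 23.8
```

View pics/side14.png

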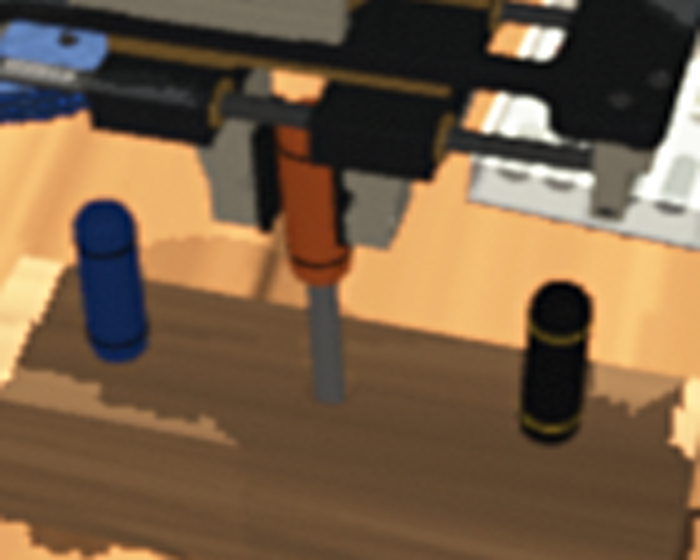

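The axis looks about 5° past upright: the fit says the handle sits about 10 mm off-centre in the pads. Shifting back 10 mm and starting to lower.

Call:
{"method": "play_rows", "body": {
  "series": [
    [0,0.0035,0,0.001,0],
    [0,0.007,0,0.002,0],
    [0,0.01,0,0.004,0],
    [0,0.0103,0,0.008,0],
    [0,0.0105,-0.0003,0.012,0],
    [0,0.0105,-0.0003,0.012,0]
  ]
}}

```text
clock: 24.4
tool_pos: [0.5127, 0.3484, 0.2399]
orientation: [178.0, 3.3, -94.5]
force: [0.9, 4.8, -2.6]
opening: 0.0175
```

```bash
cat > chk.py <<'E'
import sys
from plant import *
from h import *
import shank
from scipy.spatial.transform import Rotation as R
n="side";o=get_obs();s=snapshot(n)
f=s["frame"][310:450,240:380];cv2.imwrite(f"pics/{n}{sys.argv[1]}.png",cv2.resize(f[:,:,::-1],None,fx=5,fy=4,interpolation=cv2.INTER_CUBIC))
M=R.from_euler("xyz",o["orientation"],degrees=True).as_matrix();print("grasp pt",o["tool_pos"]+M@[0,0,.047],"F",o["force"],"mom",o["moment"],"down in tool",M.T@[0,0,-1],o["clock"],o["opening"])
# handle axis from orange depth points (r 9 mm)
W=cloud(s).reshape(-1,3);H=cv2.cvtColor(s["frame"],cv2.COLOR_RGB2HSV).reshape(-1,3)
k=(H[:,0]>=3)&(H[:,0]<=13)&(H[:,1]>170)&(np.linalg.norm(W[:,:2]-[.509,.3615],axis=1)<.05)&(W[:,2]>.09)
q=W[k];zc=np.nanmean(q[:,2])
from scipy.optimize import least_squares
def res(p):
    t=np.array([p[0],p[1],1]);t/=np.linalg.norm(t);v=q-[p[2],p[3],zc];v=v-(v@t)[:,None]*t;return np.linalg.norm(v,axis=1)-.009
r=least_squares(res,[0,0,.509,.3615],loss="soft_l1",f_scale=.0007)
print("handle n",len(q),"lean x,y deg",np.degrees(r.x[:2]),"xy at z=%.3f"%zc,r.x[2:],"xy at z=.086",r.x[2:]+r.x[:2]*(.086-zc),"z range",np.nanpercentile(q[:,2],[1,99]))
E
python3 chk.py 15
```

```text
grasp pt [0.51129074 0.35124985 0.19303017] F [ 0.89857479  4.78781645 -2.6329545 ] mom [ 1.94318802 -0.63701927 -0.05264859] down in tool [ 0.05798005 -0.03400278  0.99773851] 24.4 0.017509249351302845
handle n 402 lean x,y deg [ 7.56000587 -4.12487136] xy at z=0.182 [0.51155312 0.36662791] xy at z=.086 [0.49884436 0.37356203] z range [0.14642702 0.2234826 ]
```

View pics/side15.png

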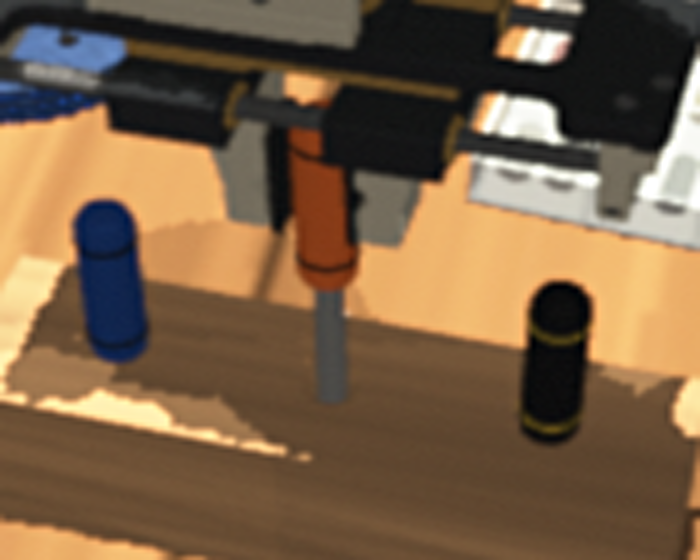

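Call:
{"method": "play_rows", "body": {
  "series": [
    [0,-0.0025,0,0,0],
    [0,-0.0045,0,0.001,0],
    [0,-0.0045,-0.0002,0.005,0],
    [0,-0.0043,-0.0004,0.01,0],
    [0,-0.004,-0.0005,0.015,0],
    [0,-0.004,-0.0005,0.015,0]
  ]
}}

```text
clock: 25.05
tool_pos: [0.5126, 0.3523, 0.2246]
orientation: [178.0, 3.2, -94.5]
force: [0.2, -0.4, -1.4]
opening: 0.0175
```

```bash
python3 chk.py 16
```

```text
grasp pt [0.51115296 0.3550854  0.17769004] F [ 0.16056935 -0.40650191 -1.385693  ] mom [-0.33480142 -0.03284005 -0.01430736] down in tool [ 0.05590563 -0.03535274  0.99780997] 25.05 0.017540651671043545
handle n 378 lean x,y deg [-0.12493122 -2.85501593] xy at z=0.167 [0.51051824 0.35453219] xy at z=.086 [0.51069551 0.35858326] z range [0.13081286 0.23368123]
```

View pics/side16.png

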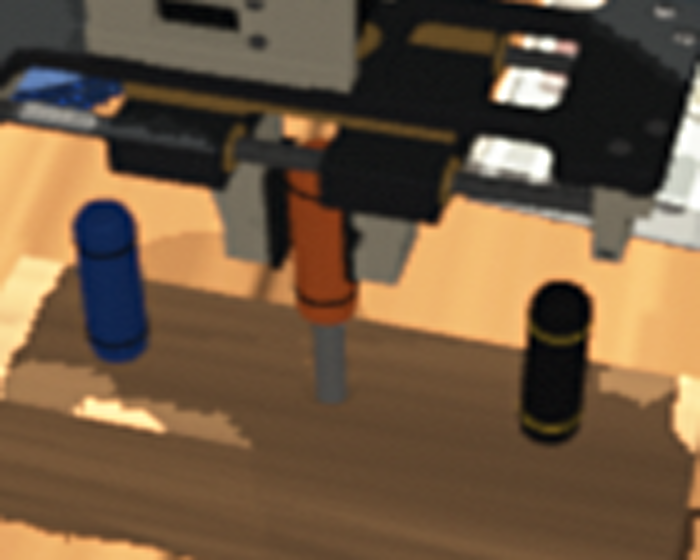

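Call:
{"method": "play_rows", "body": {
  "series": [
    [0,-0.0005,-0.0001,0.004,0],
    [0,-0.001,-0.0002,0.008,0],
    [0,-0.0013,-0.0003,0.012,0],
    [0,-0.0017,-0.0003,0.016,0],
    [0,-0.002,-0.0003,0.02,0],
    [0,-0.002,-0.0003,0.02,0]
  ]
}}

```text
clock: 25.7
tool_pos: [0.5127, 0.3558, 0.205]
orientation: [178.0, 3.2, -94.5]
force: [3.2, -3.3, -3.0]
opening: 0.0176
```

```bash
python3 chk.py 17
```

```text
grasp pt [0.51131928 0.35861928 0.15807902] F [ 3.17187009 -3.34597383 -2.97079205] mom [-2.16367104 -0.90709677 -0.00377333] down in tool [ 0.05663828 -0.03468082  0.99779224] 25.7 0.017556876682160102
handle n 346 lean x,y deg [-0.2907975  -1.63470352] xy at z=0.148 [0.51065019 0.35737853] xy at z=.086 [0.51096295 0.35913671] z range [0.11193691 0.21298896]
```

View pics/side17.png

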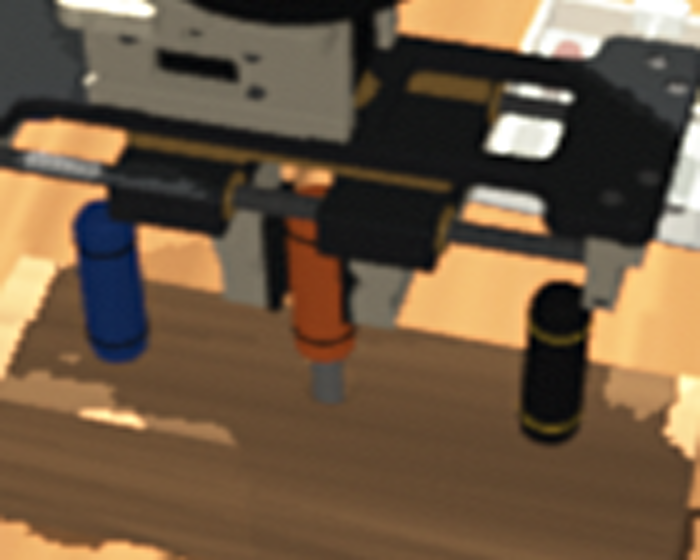

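About 60 mm deep and nearly upright. Releasing here lets the drift drop the last ~20 mm freely.

Call:
{"method": "play_rows", "body": {
  "series": [
    [28,0,0,0,0],
    [28,0,0,0,0],
    [28,0,0,0,0],
    [45,0,0,0,0],
    [45,0,0,0,0],
    [45,0,0,0,0]
  ]
}}

```text
clock: 26.35
tool_pos: [0.5129, 0.3563, 0.2061]
orientation: [178.1, 3.3, -94.5]
force: [0.3, 0.7, -0.1]
opening: 0.0384
```

```bash
python3 chk.py 18
```

```text
grasp pt [0.51154372 0.359107   0.15924605] F [ 0.27207165  0.68172029 -0.09884084] mom [-0.17721954  0.03832063 -0.02986422] down in tool [ 0.05796238 -0.03373932  0.99774848] 26.35 0.038359273093658976
handle n 470 lean x,y deg [ 0.04367454 -0.44226277] xy at z=0.135 [0.50980149 0.35920805] xy at z=.086 [0.50976405 0.35958717] z range [0.09163779 0.16636307]
```

View pics/side18.png

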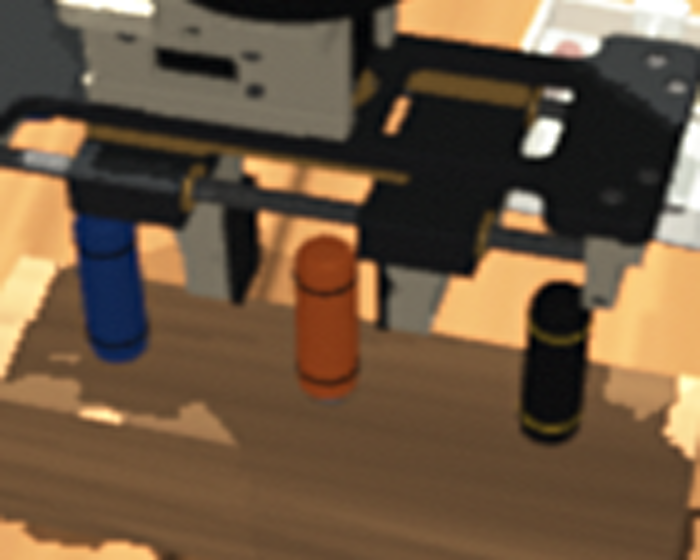

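Drift dropped home: handle top at z≈0.166 and lean about 0.4°. Retreating straight up.

Call:
{"method": "play_rows", "body": {
  "series": [
    [45,-0.0015,0.0008,-0.025,0],
    [45,-0.003,0.0016,-0.05,0],
    [45,-0.0046,0.0026,-0.08,0],
    [45,-0.007,0.004,-0.12,0],
    [45,-0.007,0.004,-0.12,0],
    [45,-0.007,0.004,-0.12,0],
    [45,-0.007,0.004,-0.12,0],
    [45,-0.007,0.004,-0.12,0]
  ]
}}

```text
clock: 27.2
tool_pos: [0.5127, 0.3559, 0.325]
orientation: [178.0, 3.2, -94.5]
force: [0.7, -1.3, -0.4]
opening: 0.039
```

```bash
python3 chk.py 19; python3 - <<'E'
from plant import *
from h import *
for n in("side","top"):
    s=snapshot(n);cv2.imwrite(f"pics/{n}20.png",s["frame"][:,:,::-1])
    s0=pickle.load(open(n+"0.pkl","rb"))[1]
    H=[cv2.cvtColor(x["frame"],cv2.COLOR_RGB2HSV) for x in(s0,s)]
    if n=="side":
        for h in H:
            m=cv2.inRange(h,(3,190,70),(13,255,255))[360:420,285:330];ys,xs=np.nonzero(m);print("orange",len(xs),xs.mean()+285,ys.mean()+360)
            m=cv2.inRange(h,(100,120,30),(125,255,255))[350:405,245:285];ys,xs=np.nonzero(m);print("driver",len(xs),xs.mean()+245,ys.mean()+350)
            m=cv2.inRange(h,(0,0,0),(179,255,45))[375:425,338:365];ys,xs=np.nonzero(m);print("awl",len(xs),xs.mean()+338,ys.mean()+375)
o=get_obs();print(o["clock"],o["force"],o["qvel"])
E
```

```text
grasp pt [0.51124533 0.35864813 0.27809258] F [ 0.69183115 -1.33517174 -0.37318793] mom [-0.20046783  0.03496162 -0.00989058] down in tool [ 0.05608299 -0.03523765  0.99780409] 27.2 0.03898374424651949
handle n 474 lean x,y deg [ 0.27673172 -0.64760248] xy at z=0.135 [0.50988676 0.35901472] xy at z=.086 [0.50965021 0.35956828] z range [0.09160262 0.16649387]
orange 340 305.4647058823529 390.6029411764706
driver 391 261.6521739130435 379.04347826086956
awl 359 350.7632311977716 399.7158774373259
orange 425 304.7741176470588 388.58588235294116
driver 401 261.71820448877804 379.99002493765585
awl 397 350.5944584382872 400.39798488664985
27.35 [0.37044275 0.15729692 0.19247075] [ 0.03941396 -0.15238001  0.21788537  0.06593666 -0.16812104 -0.02905214]
```

View pics/side20.png

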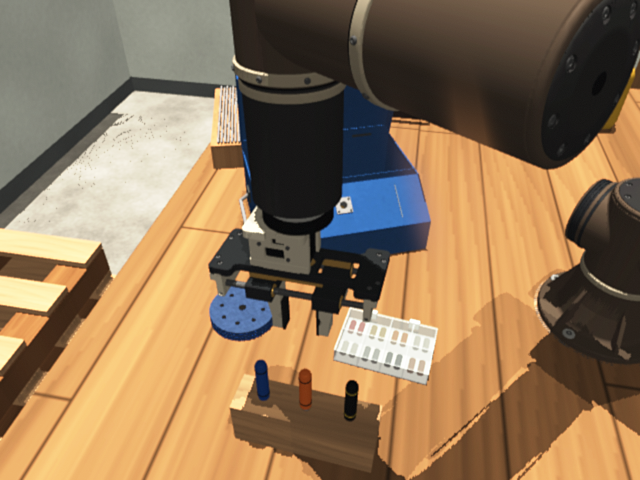

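Everything is in place: the drift is upright in its middle hole, its neighbours are unmoved, the lid is up and the gripper is clear. Handing in.

```bash
python3 -c "
from plant import *
print(close_job())"
```

```text
the job is handed in; nothing more can be done
None
```

The lid sprang fully open after the drift pressed the catch. The drift is back upright in its own middle hole, and I handed the job in at about 27 s of the 67 s allowed.

- **Tilting the drift:** the tool cannot be tilted by command. I gripped the upright drift, pulled it up until only its tip was in its block hole, and levered it over to about 32° in the jaws. I then squared it to the bore with its tip inside the lock hole.
- **Pressing the catch:** contact came at about 33–34 mm in. I pressed in small steps, and the catch let go at about 46 mm with 6–7 N along the bore. The wrist force stayed below about 9 N in every reading I took, far under 40 N. I held still until the lid stood open, then withdrew.
- **Putting it back:** I swung the drift upright in its block hole, lowered it about 60 mm, and let it drop the last 20 mm or so.

**Last checks**
- The drift's handle top was at z ≈ 0.166 m, as at the start. Its lean was under 1°, and its position was within about 2–3 mm of the first measurement, which is about the camera accuracy.
- The screwdriver and scriber were within 1 pixel of where they started. I checked the parts box and discs only by eye, and they looked unmoved.
- The lid was still up in the last side view. I took its height (0.333 m) when it opened and again as I withdrew; both match fully open.
- The gripper was clear of everything, with wrist force near zero.

**What did not go to plan**
- The last joint ran into its range limit once on the way to the chest. This left the gripper leaning about 4° for the rest of the job.
- The handle slid an estimated 10 mm sideways in the pads, which I corrected for before lowering the drift.

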